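# Free the jammed packing wedge from the pad carrier and hang it in the rack

### The arm

A 6-joint arm with a two-finger parallel gripper is mounted at the origin on the work surface. World frame = base frame: x ahead of the robot, y to its left, z up, the work surface at z = 0. Lengths are in mm, angles in rad, forces in N, time in s.
With the tool pointing down it reaches from about 425 to 950 mm from the base axis. Payload 14.7 kg.
Tool frame: the origin (TCP) lies at the very end of the fingers, on their centre line; the grasp point (between the pads) lies 19 mm behind it (r.tcp_to_grasp is the distance from the TCP to the grasp point, in mm); z points along the fingers, y is the direction in which the jaws open and shut (so a half turn about z gives the same grasp; the last joint's range is limited). The gripper opens to 85 mm and grips with 20 to 120 N. Pads are 22 mm wide; open, the fingers measure 114 mm over their backs; the gripper's body (76 mm by 85 mm) begins 54 mm behind the grasp point. The pads swing forward as they close: fully open they stand 13 mm farther back than shut.
Start: joints at [-1.209, 0.48, 1.596, -0, 1.065, -0.047], TCP at [258.395, -596.426, 231.297] pointing down, gripper open.
Joint ranges: [-2.75, 2.75], [-0.82, 2.05], [0.23, 2.67], [-1.56, 4.7], [0.09, 2.69], [-2.92, 2.92]. Speed limits (rad/s): [1.89, 1.89, 2.39, 3.01, 3.01, 3.01].

### API

Orientations are given as a rotation vector (axis times angle).
In Python, from rig import r gives the robot as it stands.
- The arm moves only by the shell command python3 -m handwheel 'ROWS' [FORCE]. ROWS is JSON, a list of rows, each an object with "fingers": the closure, from -1 (fully open) to 1 (shut); "delta_pos": the shift along the world's x, y, z normalised to -1 to 1, where 1 is 0.4 m, a list of three; "rot": the turn, a rotation vector about the world's x, y, z normalised to -1 to 1, where 1 is 30 degrees, a list of three. A call has 1 to 8 rows; each row is the pose to reach, as a shift and turn from the pose measured when the call began; what a row does not reach only later rows make up. A row lasts 1/10 s, in which the tool goes at most 50 mm and 8.59 degrees, less where a joint would pass 70% of its speed; a pose out of reach is approached as far as the arm can. A call with a number of a shift or a turn outside -1 to 1 is refused whole. A call with a gripper value outside its range is refused whole. The fingers move at their own pace and stop on an object; FORCE is the grip in N (left out, the last holds). Time passes only in rows, so rows that repeat a pose let the fingers close. It gives the time, the measured TCP pose, the force and the opening at its end, in the units of the state.
- r.state(): the state, without advancing time (a new reading comes with each control period).
- r.get_image(name): name is "scene" or "top"; returns a dict with "pixels" (400x640x3 uint8, red, green, blue), "fx", "fy", "cx", "cy" (pixels), "world_from_camera" (4x4, takes a point from camera to world coordinates). Camera axes: x right, y down, z forward; pixel columns grow to the right and rows downward; lengths in mm; the calibration is good to about 2 mm. A picture is of the moment at which its call begins. There is no depth.
- r.close_job(): hands the job in, once; it reports no verdict.
The state is a dict: "clock": time; "qpos": joint angles; "qvel": joint speeds; "tau": joint torques, N m; "ee_pos": TCP position; "eef_rot": TCP orientation; "contact_force": force on the tool from outside, world axes, zero at the start; "torque": the same for the moment, N m; "width": finger opening in mm.
Only numpy, scipy, OpenCV 4.12 (cv2) and the standard library are available. Lean on these libraries where they do the work, as an engineer would, in place of code of your own. Each camera call takes 0.05 s, during which the arm holds its last target.

### The job

The aluminium packing wedge is jammed in the slot of the bronze pad carrier that leans in the bench vise. Rock its head from side to side with small alternating pulls while drawing it out along its own slant until it slides free, without dragging the carrier up in the vise jaws. Then hang it by its T head across the two rails of the wedge rack, leaving the wedge that already hangs there and everything else on the bench in place.

Things in the scene. Friction and masses are not known exactly. Their poses are not given: they have to be found in the camera images.
- slot (a point): Centre of the slot floor in the bronze pad carrier, a fork 108 x 60 x 105 mm clamped in the vise so that it leans 30 deg towards the robot; moves with the carrier. z points out of the slot along the slant (the way the wedge comes out), x from near arm to far arm, y (level) is the side-to-side direction of rocking. The arms end at z = 60 mm.
- lands (a point): Same axes as slot, 42 mm above it and 3 mm along x: the middle of the two machined lands (42 x 25 mm) that grip the wedge, about which it rocks. The far arm springs 1.6 mm after the wedge's 5 deg taper, so the wedge is tight for the first 17 to 22 mm of withdrawal, then loose. Guide lips leave it 5 mm of play to either side (it can rock about 10 deg each way).
- carrier (a joint): How far the carrier has been dragged up in the vise jaws along its own z (m), 0 at the start. Only friction holds it: it slips when drawn along z with over 32 N and stays there. A straight pull on the wedge needs 50 to 70 N. Swinging its head 5 to 8 mm to one side, then the other (5 to 10 N), while drawing out 1 to 2 mm a swing needs only 10 to 20 N.
- wedge_grip (a point): Centre of the T head of the jammed aluminium wedge (127 mm long, 0.38 kg). Head: 26 mm thick (x), 96 mm wide (y), 30 mm high (z): grip it across the 26 mm. z points from thin end to head, leaning as the slot's z when seated, 122 mm from the slot floor. The stem below is 97 mm long, 34 mm wide (y), its faces at x = -13 mm (flat) and x = 4 (thin end) to 13 mm (taper).
- wedge_foot (a point): Centre of the thin end of the same wedge, same axes as wedge_grip, 112 mm below it; seated it is 10 mm above the slot floor.
- rack_top (a point): Wedge rack, a fixed grey steel frame: two level rails 300 mm long (along x), 12 mm wide, inner faces 54 mm apart at y = -27 and 27 mm. The point is midway between them at mid-length, level with their tops, 125 mm above the bench; end frames at x = -146 and 146 mm. A wedge hangs stem down between the rails, head along y (either way round), head centre 15 mm above this point.
- spare_grip (a point): Head centre of an identical wedge that already hangs in the rack, anywhere from x = -90 to 90 mm of rack_top; leave it alone and use the side of the rack with more room.
- vise: Small grey cast-iron bench vise bolted to the bench, 220 mm long along its y (the screw and handle at -y), jaws 84 mm wide, tops 95 mm above the bench; origin at the centre of its base. Fixed.
- punch: Steel centre punch lying on the bench, 124 mm long along x, 13 mm thick; origin at the underside. Bystander.
- scraper: Yellow plastic scraper lying flat, 170 mm long along x, 62 mm wide; origin at the underside. Bystander.
- washers: Stack of zinc-plated washers, 68 mm across, 30 mm high; origin at the centre of the underside. Bystander.
- drum_gauge: Brass drum gauge, a disc 92 mm across with a knob, 85 mm high; origin at the centre of the underside. Bystander.
- hammer: Hammer lying on the bench; origin at the underside. Bystander.
- brush: Bench brush lying on the bench; origin at the underside. Bystander.
Mind the look-alikes: they are no part of the job. Leave any red look-alike of the part that bears spare_grip alone.

How it is judged (in metres and radians):
On the way, in this order (a step that is already met when the one before it is completed fails the run):
1. the wedge's head has been rocked to one side (slot's +y) by 2 mm or more while still in the slot (y of wedge_grip in the frame of slot above 0.002 m and z of wedge_foot in the frame of slot below 0.04 m), for 0.04 s.
2. then to the other side (slot's -y) by 2 mm or more while still in the slot (y of wedge_grip in the frame of slot below -0.002 m and z of wedge_foot in the frame of slot below 0.04 m), for 0.04 s.
3. the wedge's thin end has left the slot (z of wedge_foot in the frame of slot above 0.06 m), for 0.1 s.
At the end, for the whole second after the job is handed in: The wedge hangs at rest, released, by its head across both rails (within 9 degrees of upright, head square to the rails within 20 degrees, its centre 11 to 21 mm above the rail tops); the other wedge is within 20 mm of its place; the carrier has crept up by no more than 3 mm (z of wedge_grip in the frame of rack_top between 0.011 and 0.021 m and y of wedge_grip in the frame of rack_top between -0.018 and 0.018 m and x of wedge_grip in the frame of rack_top between -0.14 and 0.14 m and angle between wedge_grip's own z axis and vertical below 0.15 rad and angle between the y axis of wedge_grip and the y axis of rack_top, either way round below 0.35 rad and linear speed of wedge below 0.03 m/s and z of spare_grip in the frame of rack_top above 0.011 m and distance of spare_grip from where it was at the start of the episode below 0.02 m and value of joint carrier below 0.003 m); the robot touches nothing.
It fails at once if the carrier is dragged up in the vise jaws by more than 3 mm (value of joint carrier above 0.003 m).
It fails at once if the wedge already in the rack is shifted by more than 20 mm (distance of spare_grip from where it was at the start of the episode above 0.02 m).
It fails at once if a bystander on the bench is moved by more than 20 mm (distance of any of punch, scraper, washers, drum_gauge, hammer, brush from where it was at the start of the episode above 0.02 m).
It also fails if it takes over 58 s, if anything falls off the work surface, if the arm or the gripper's body presses on something with over 40 N, if the wrist force passes 120 N, or if a joint passes its speed limit or range.

## Working session

There is one attempt and no reset: what is moved stays moved. The work goes in short steps, Python scripts to look and compute and a shell command to move; the robot and the scene stay as the last step left them, time stands still between calls to the robot, and variables do not carry over. Pictures are saved under pics/ and viewed, and the job is handed in when it is done.

```bash
ls; mkdir -p pics
python3 - <<'E'
from rig import r
import cv2, numpy as np, json
print(r.state())
for n in("scene","top"):
    d=r.get_image(n); cv2.imwrite(f"pics/{n}0.png",d["pixels"][:,:,::-1])
    c={k:(np.array(v).tolist()) for k,v in d.items() if k!="pixels"}; print(n,c)
    json.dump(c,open(f"cal_{n}.json","w"))
E
```

```text
pics
{'clock': 0.0, 'qpos': array([-1.20862317e+00,  4.80841163e-01,  1.59688857e+00, -1.78903572e-05,
        1.06507678e+00, -4.66281415e-02]), 'qvel': array([ 0.00018251,  0.00112441,  0.00053807, -0.00076522,  0.00125859,
        0.00071171]), 'tau': array([ 2.25152959e-03, -9.50613570e+01, -4.30181587e+01, -4.34349568e-05,
        1.18795884e-02,  1.50537971e-06]), 'ee_pos': array([ 258.23108389, -596.0510618 ,  230.66085278]), 'eef_rot': array([-3.07501934e+00, -6.37451988e-01,  3.23731237e-04]), 'contact_force': array([ 0.75099514,  0.10652615, -0.26336214]), 'torque': array([-0.01654011, -0.03594457,  0.04047826]), 'width': 85.58173826535752}
scene {'fx': 519.8269243408552, 'fy': 519.8269243408552, 'cx': 318.2417433785187, 'cy': 197.56730874036765, 'world_from_camera': [[-0.8552602938229357, 0.36444549045468866, -0.36838745132963896, 1280.9073281539365], [0.5181962757778105, 0.5993487299507689, -0.6101259867243876, 1128.8262328613948], [-0.0015651133867004975, -0.7127135359972065, -0.7014534667577352, 1480.4685892486348], [0.0, 0.0, 0.0, 1.0]]}
top {'fx': 499.8279486548846, 'fy': 499.8279486548846, 'cx': 319.1990128779072, 'cy': 194.7665034568989, 'world_from_camera': [[0.024907668408039235, -0.9861782084284723, 0.16380521748492496, 371.1131563587445], [-0.9995217885884392, -0.027570473072376346, -0.014002255230249238, 11.556723393833652], [0.018324906314708272, -0.16337812043041067, -0.9863933229565086, 1544.3588067459027], [0.0, 0.0, 0.0, 1.0]]}
```

View pics/scene0.png

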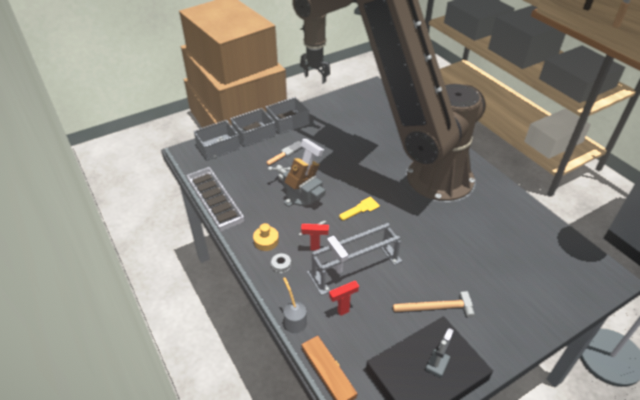

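View pics/top0.png

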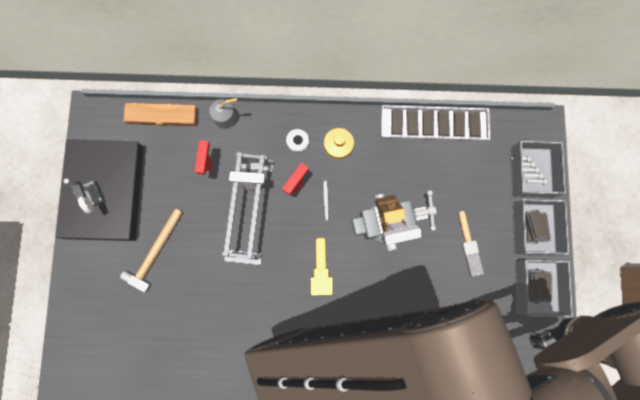

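Run:
```python
import cv2
a=cv2.imread("pics/scene0.png"); b=cv2.imread("pics/top0.png")
cv2.imwrite("pics/s_vise.png",cv2.resize(a[130:215,255:345],None,fx=7,fy=7,interpolation=cv2.INTER_CUBIC))
cv2.imwrite("pics/t_vise.png",cv2.resize(b[175:260,345:445],None,fx=7,fy=7,interpolation=cv2.INTER_CUBIC))
cv2.imwrite("pics/t_rack.png",cv2.resize(b[140:275,205:325],None,fx=4,fy=4,interpolation=cv2.INTER_CUBIC))
cv2.imwrite("pics/s_rack.png",cv2.resize(a[215:300,295:410],None,fx=6,fy=6,interpolation=cv2.INTER_CUBIC))
```

```text
(no output)
```

View pics/s_vise.png

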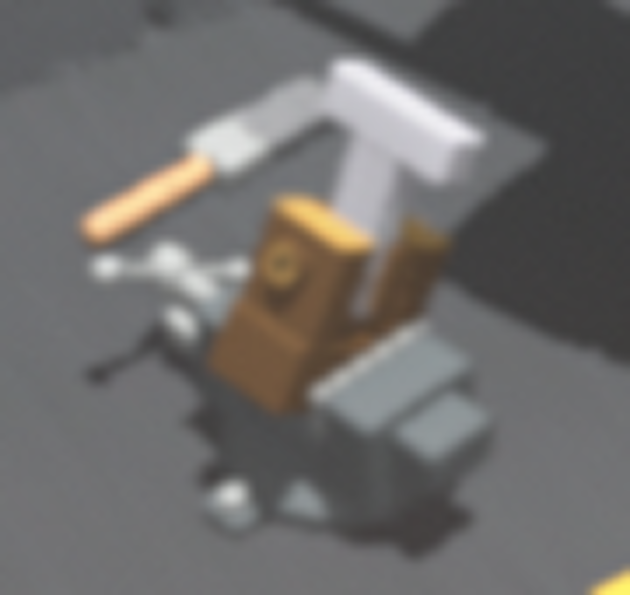

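View pics/t_vise.png

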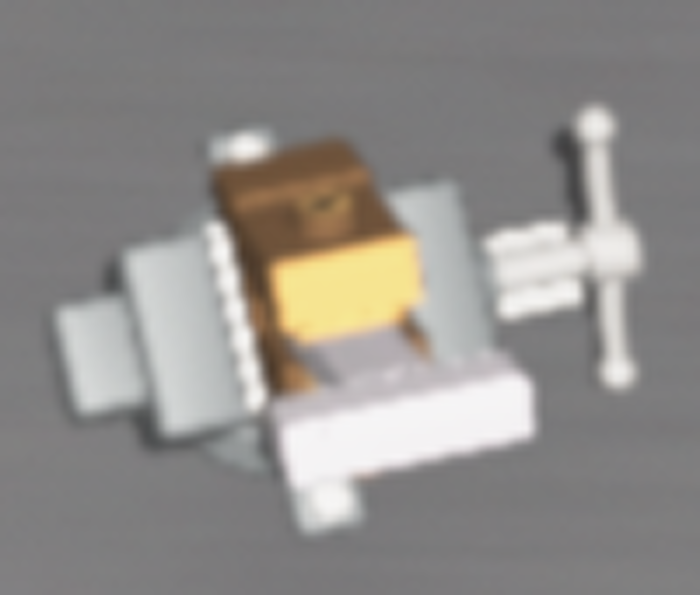

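View pics/t_rack.png

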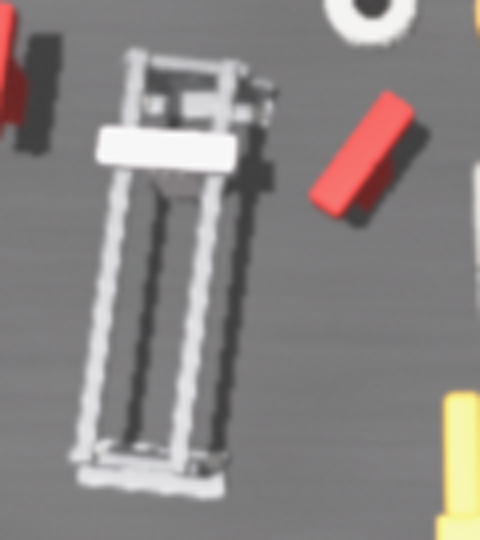

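View pics/s_rack.png

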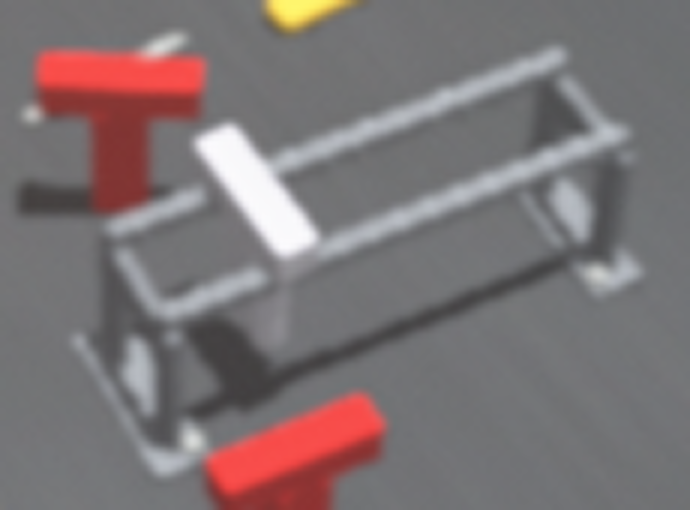

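Run:
```python
import cv2
a=cv2.imread("pics/scene0.png"); b=cv2.imread("pics/top0.png")
def crop(im,x,y,w,h,f,n):
    c=cv2.resize(im[y:y+h,x:x+w],None,fx=f,fy=f,interpolation=cv2.INTER_CUBIC)
    for i in range(0,w,5): cv2.putText(c,str(x+i),(i*f,10),0,.35,(0,255,255),1); cv2.line(c,(int((i+.5)*f),12),(int((i+.5)*f),h*f),(0,255,255) ,1) if i%10==0 else 0
    for i in range(0,h,5): cv2.putText(c,str(y+i),(0,int((i+.5)*f)),0,.35,(0,255,0),1); cv2.line(c,(20,int((i+.5)*f)),(w*f,int((i+.5)*f)),(0,255,0),1) if i%10==0 else 0
    cv2.imwrite(n,c)
crop(a,295,133,36,36,16,"pics/s_head.png")
crop(b,380,215,45,36,16,"pics/t_head.png")
crop(a,310,215,95,80,8,"pics/s_r2.png")
crop(b,222,148,52,120,5,"pics/t_r2.png")
```

```text
(no output)
```

View pics/s_head.png

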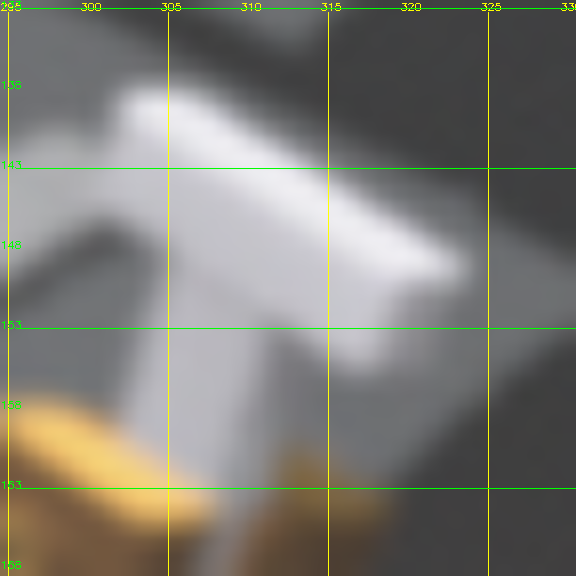

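View pics/t_head.png

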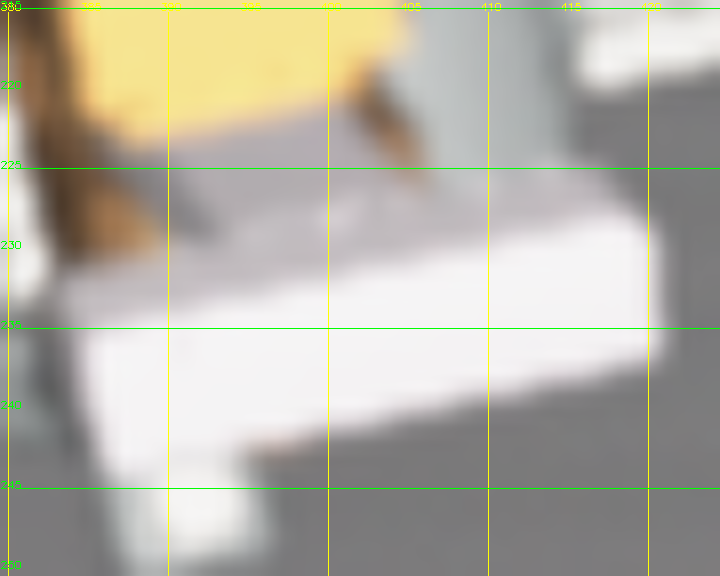

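View pics/s_r2.png

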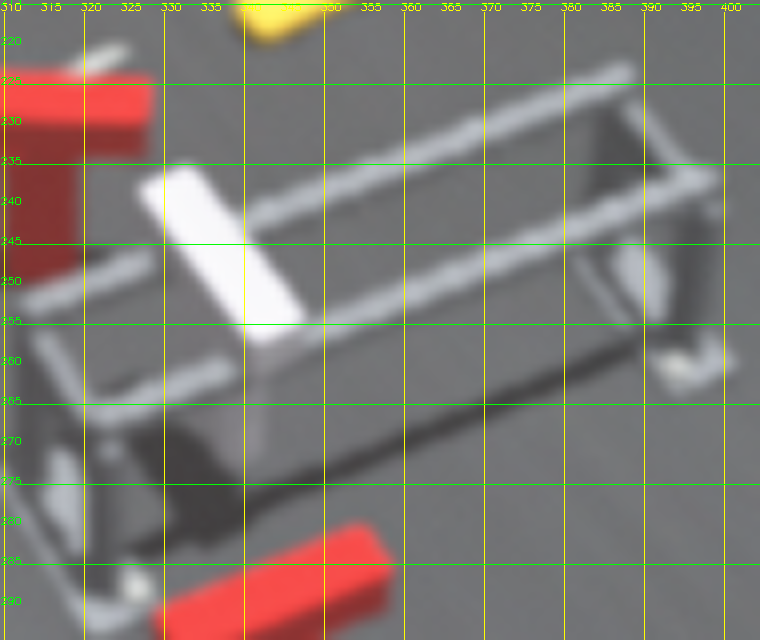

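View pics/t_r2.png

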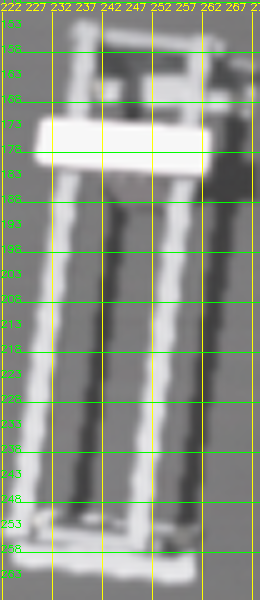

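```bash
cat > h.py <<'E'
import json,numpy as np
from scipy.optimize import least_squares
from scipy.spatial.transform import Rotation as R
C={n:json.load(open(f"cal_{n}.json")) for n in("scene","top")}
def proj(n,P):
    c=C[n];T=np.linalg.inv(np.array(c["world_from_camera"]));p=T[:3,:3]@np.asarray(P)+T[:3,3]
    return np.array([c["fx"]*p[0]/p[2]+c["cx"],c["fy"]*p[1]/p[2]+c["cy"]])
def ray(n,u,v,z):
    c=C[n];M=np.array(c["world_from_camera"]);d=M[:3,:3]@[(u-c["cx"])/c["fx"],(v-c["cy"])/c["fy"],1];o=M[:3,3]
    return o+d*(z-o[2])/d[2]
def frame(yaw,tilt):
    # z leans by tilt towards -x (rotated by yaw), x far
    return (R.from_euler('z',yaw)*R.from_euler('y',-tilt)).as_matrix()
E
python3 - <<'E'
from h import *
H=[("scene",1,-1,1,301.7,138.6),("scene",-1,-1,1,305.4,138.1),("scene",-1,1,1,323.7,149.3),("scene",1,1,1,319.2,150.1),("scene",1,-1,-1,301.1,146.3),("scene",1,1,-1,317.8,155.6),
("top",1,1,1,385,236.1),("top",1,-1,1,419.5,228),("top",-1,-1,1,420.6,236.7),("top",-1,1,1,386.5,243.9),("top",1,1,-1,383.6,232.3),("top",1,-1,-1,415.8,224.5)]
def f(p,tilt=None):
    M=frame(p[3],tilt if tilt is not None else p[4])
    return np.concatenate([proj(n,p[:3]+M@[13*a,48*b,15*c])-[u,v] for n,a,b,c,u,v in H])
s=least_squares(lambda p:f(p,np.pi/6),[480,-170,220,0.2],x_scale=[10,10,10,.1],loss='soft_l1');print(s.x,np.round(f(s.x,np.pi/6).reshape(-1,2),1).tolist())
s=least_squares(f,[480,-170,220,0.2,.5],x_scale=[10,10,10,.1,.1],loss='soft_l1');print(s.x)
Rk=[("scene",313,252.6,150,1),("scene",388.3,223.5,-150,1),("scene",322,266,150,-1),("scene",398.9,236.8,-150,-1)]
P=[ray("scene",u,v,125)[:2] for _,u,v,_,_ in Rk];print("rack scene",np.round(P))
T=[ray("top",u,v,125)[:2] for u,v in[(238.3,152.5),(225.5,256.5),(260.9,155.5),(249.1,256.5)]];print("rack top",np.round(T))
print("spare top",np.round([ray("top",u,v,155)[:2] for u,v in[(229.5,171.1),(263.5,173.1),(262.9,182.5),(228.5,179.5)]]))
print("spare sc",np.round([ray("scene",u,v,155)[:2] for u,v in[(327,238.5),(334,235.5),(348,254),(342,257)]]))
E
```

```text
[ 4.91559035e+02 -2.30771960e+02  2.06125890e+02  2.59601586e-01] [[-0.1, -0.1], [0.4, 0.5], [-0.2, 0.0], [0.2, -0.7], [-2.0, -0.8], [-1.1, 0.9], [-0.2, 0.5], [0.2, 0.2], [0.3, 0.2], [-0.3, 1.3], [-1.6, -0.3], [0.4, -0.7]]
[ 4.90754559e+02 -2.30919396e+02  2.06173474e+02  2.54570513e-01
  4.04598404e-01]
rack scene [[721. 166.]
 [425. 190.]
 [724. 230.]
 [431. 260.]]
rack top [[725. 230.]
 [424. 250.]
 [718. 164.]
 [425. 184.]]
spare top [[663. 247.]
 [660. 151.]
 [632. 152.]
 [638. 249.]]
spare sc [[661. 159.]
 [634. 160.]
 [638. 252.]
 [662. 252.]]
```

```bash
cat >> h.py <<'E'
HEAD=np.array([491,-231,206.]);YAW=.257
S=frame(YAW,np.pi/6)  # slot axes in world (columns)
GR=np.column_stack([-S[:,1]*-1,S[:,0],-S[:,2]]) # x=y_s? fix below
GR[:,0]=np.cross(GR[:,1],GR[:,2])
def togo(pos,Rt):
    from rig import r
    s=r.state();Rn=R.from_rotvec(s["eef_rot"]).as_matrix()
    dr=R.from_matrix(Rt@Rn.T).as_rotvec(degrees=True)
    print("t",round(s["clock"],2),"dpos",np.round((np.array(pos)-s["ee_pos"])/400,4),"rot",np.round(dr/30,3),"F",np.round(s["contact_force"],1),"w",round(s["width"],1),"q",np.round(s["qpos"],2),"ee",np.round(s["ee_pos"],1))
E
cat > pre.py <<'E'
from h import *
import sys
d=float(sys.argv[1]); togo(HEAD+(d-19)*S[:,2],GR)
E
python3 pre.py 80
python3 -m handwheel '[{"fingers":-1,"delta_pos":[0,0,0.1],"rot":[0,0,0.3]},{"fingers":-1,"delta_pos":[0,0,0.2],"rot":[0,0,0.6]},{"fingers":-1,"delta_pos":[0.1,0.2,0.25],"rot":[0,0,0.9]},{"fingers":-1,"delta_pos":[0.15,0.3,0.25],"rot":[0,0,1]},{"fingers":-1,"delta_pos":[0.2,0.4,0.25],"rot":[0,0,1]},{"fingers":-1,"delta_pos":[0.25,0.5,0.25],"rot":[0,0,1]},{"fingers":-1,"delta_pos":[0.3,0.6,0.25],"rot":[0,0,1]},{"fingers":-1,"delta_pos":[0.35,0.7,0.25],"rot":[0,0,1]}]' 80
python3 pre.py 80
```

```text
t 0.1 dpos [0.5081 0.8934 0.0702] rot [-0.476 -0.98   2.643] F [-0.4  0.3 -0.2] w 85.2 q [-1.21  0.48  1.6  -0.    1.07 -0.05] ee [ 258.3 -596.1  230.7]
clock: 0.9
ee_pos: [392.1, -327.2, 330.7]
eef_rot: [-2.806, -1.411, 0.001]
contact_force: [1.6, -0.3, 0.3]
width: 85.4
t 0.9 dpos [ 0.1736  0.2212 -0.1796] rot [-0.197 -1.017  1.67 ] F [ 1.6 -0.3  0.3] w 85.4 q [-0.75  0.19  1.78 -0.    1.18 -0.12] ee [ 392.1 -327.2  330.7]
```

```bash
python3 -m handwheel '[{"fingers":-1,"delta_pos":[0.03,0.05,0.02],"rot":[-0.02,-0.13,0.21]},{"fingers":-1,"delta_pos":[0.06,0.1,0.02],"rot":[-0.05,-0.25,0.42]},{"fingers":-1,"delta_pos":[0.08,0.15,0.02],"rot":[-0.08,-0.38,0.62]},{"fingers":-1,"delta_pos":[0.1,0.2,0.02],"rot":[-0.1,-0.5,0.83]},{"fingers":-1,"delta_pos":[0.1,0.2,0.02],"rot":[-0.1,-0.5,0.83]}]'
python3 pre.py 80
```

```text
clock: 1.4
ee_pos: [431.3, -245.1, 338.3]
eef_rot: [2.292, 1.878, 0.312]
contact_force: [-0.5, 0.5, 0.0]
width: 85.6
t 1.4 dpos [ 0.0756  0.016  -0.1988] rot [-0.095 -0.514  0.834] F [-0.5  0.5  0. ] w 85.6 q [-0.71  0.04  1.96  0.22  0.95 -0.62] ee [ 431.3 -245.1  338.3]
```

```bash
python3 -m handwheel '[{"fingers":-1,"delta_pos":[0.03,0.0,0.0],"rot":[-0.02,-0.13,0.21]},{"fingers":-1,"delta_pos":[0.05,0.0,-0.02],"rot":[-0.05,-0.25,0.42]},{"fingers":-1,"delta_pos":[0.075,0.016,-0.05],"rot":[-0.08,-0.38,0.62]},{"fingers":-1,"delta_pos":[0.075,0.016,-0.1],"rot":[-0.095,-0.514,0.834]},{"fingers":-1,"delta_pos":[0.075,0.016,-0.17],"rot":[-0.095,-0.514,0.834]},{"fingers":-1,"delta_pos":[0.075,0.016,-0.17],"rot":[-0.095,-0.514,0.834]}]'
python3 pre.py 80
python3 - <<'E'
from rig import r
import cv2
for n in("scene","top"):
    cv2.imwrite(f"pics/{n}1.png",r.get_image(n)["pixels"][:,:,::-1])
a=cv2.imread("pics/scene1.png"); b=cv2.imread("pics/top1.png")
cv2.imwrite("pics/s1c.png",cv2.resize(a[90:215,235:360],None,fx=4.7,fy=4.7,interpolation=cv2.INTER_CUBIC))
cv2.imwrite("pics/t1c.png",cv2.resize(b[165:265,335:465],None,fx=6,fy=6,interpolation=cv2.INTER_CUBIC))
E
```

```text
clock: 2.0
ee_pos: [459.4, -238.0, 266.7]
eef_rot: [1.694, 2.19, 0.589]
contact_force: [-0.1, 0.2, 0.9]
width: 85.4
t 2.0 dpos [ 0.0053 -0.0018 -0.0196] rot [-0.011 -0.009  0.002] F [-0.1  0.2  0.9] w 85.4 q [-0.87  0.15  2.14  0.72  0.75 -1.64] ee [ 459.4 -238.   266.7]
```

View pics/s1c.png

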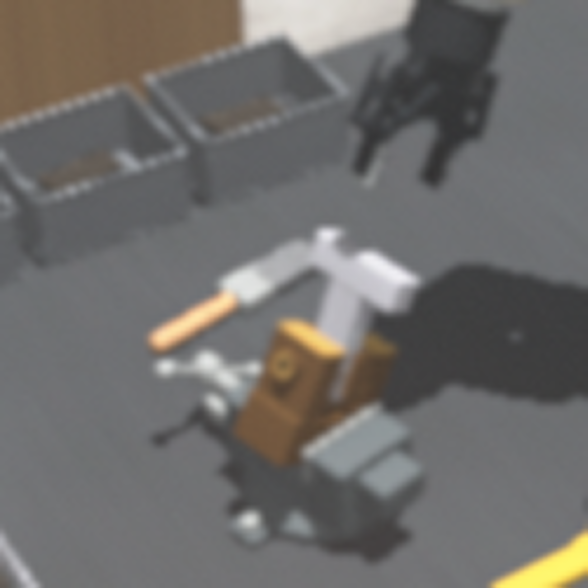

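View pics/t1c.png

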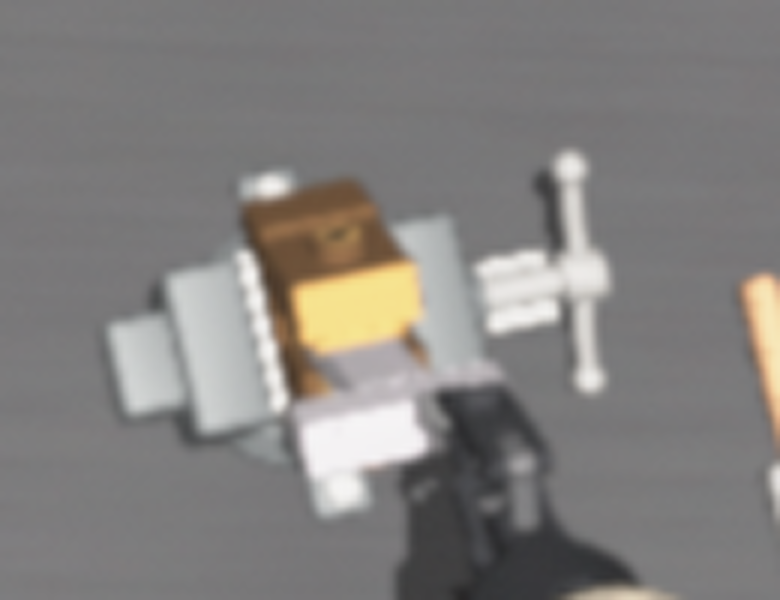

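Run:
```python
from h import *
from rig import r
s=r.state();Rn=R.from_rotvec(s["eef_rot"]).as_matrix()
print(proj("scene",s["ee_pos"]-13*Rn[:,2]),proj("scene",s["ee_pos"]))
for sgn in(1,-1):
  p=s["ee_pos"]-13*Rn[:,2]+sgn*50*Rn[:,1]
  u=proj("scene",p);v=proj("top",p);print(sgn,(u-[235,90])*4.7+2,(v-[335,165])*6+2.5)
  p=s["ee_pos"]-13*Rn[:,2]+sgn*42*Rn[:,1]
  u=proj("scene",p);v=proj("top",p);print(sgn,(u-[235,90])*4.7+2,(v-[335,165])*6+2.5)
for n,o,f in(("scene",[235,90],4.7),("top",[335,165],6)):
  print(n,[np.round((proj(n,HEAD+S@[13*a,48*b,15*c])-o)*f+2).tolist() for a,b,c in((1,1,1),(1,-1,1),(-1,-1,1),(-1,1,1),(1,1,-1),(1,-1,-1))])
```

```text
[317.89774839 127.38353067] [316.72717602 130.50750787]
1 [353.36928967 176.01285168] [442.14007767 385.71991   ]
1 [359.59362049 176.2878185 ] [444.47765685 402.85322142]
-1 [428.37317406 179.32623275] [470.61016484 594.39171612]
-1 [422.58949866 179.07073237] [468.3911221  578.12721879]
scene [[399.0, 281.0], [316.0, 230.0], [335.0, 230.0], [418.0, 281.0], [386.0, 314.0], [304.0, 263.0]]
top [[301.0, 433.0], [511.0, 383.0], [518.0, 435.0], [310.0, 484.0], [284.0, 405.0], [490.0, 356.0]]
```

Run:
```python
from h import *
from rig import r
import cv2
s=r.state();Rn=R.from_rotvec(s["eef_rot"]).as_matrix()
a=cv2.imread("pics/scene1.png"); b=cv2.imread("pics/top1.png")
for im,n,x,y,w,h in((a,"scene",295,85,55,75),(b,"top",380,210,65,60)):
  f=10 if n=="top" else 8
  c=cv2.resize(im[y:y+h,x:x+w],None,fx=f,fy=f,interpolation=cv2.INTER_CUBIC)
  for sg in(1,-1):
    for ww in(-11,11):
      P=[s["ee_pos"]-k*Rn[:,2]+sg*43*Rn[:,1]+ww*Rn[:,0] for k in(13,50)]
      q=[tuple(np.int32((proj(n,p)-[x,y]+.5)*f)) for p in P]
      q=[(int(i),int(j)) for i,j in q]
      cv2.line(c,q[0],q[1],(0,0,255) if sg>0 else (0,255,0),1)
  cv2.imwrite(f"pics/ov_{n}.png",cv2.convertScaleAbs(c,alpha=1.5))
```

```text
(no output)
```

View pics/ov_scene.png

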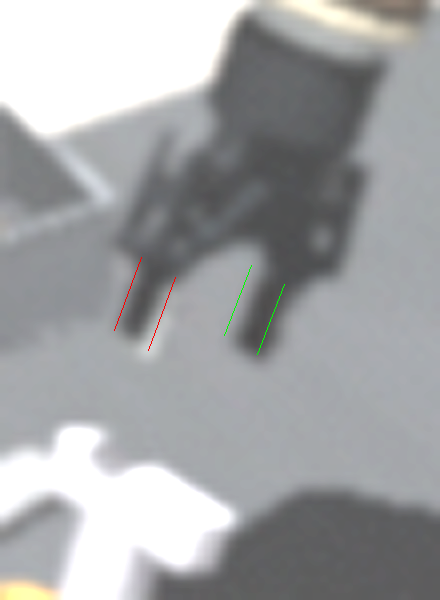

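View pics/ov_top.png

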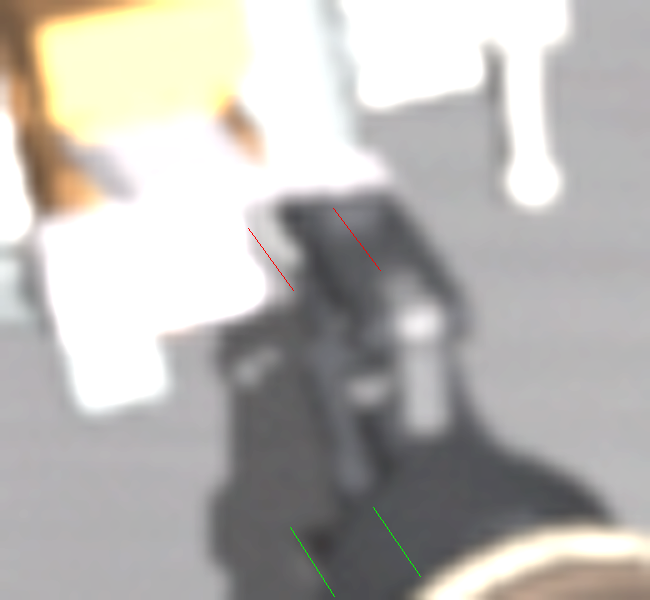

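```bash
python3 pre.py 40; 
python3 -m handwheel '[{"fingers":-1,"delta_pos":[0.03,0.005,-0.06],"rot":[-0.011,-0.009,0.0]},{"fingers":-1,"delta_pos":[0.054,0.011,-0.106],"rot":[-0.011,-0.009,0.0]},{"fingers":-1,"delta_pos":[0.054,0.011,-0.106],"rot":[-0.011,-0.009,0.0]}]' 
python3 pre.py 0
python3 - <<'E'
from rig import r
import cv2
for n in("scene","top"):
    cv2.imwrite(f"pics/{n}2.png",r.get_image(n)["pixels"][:,:,::-1])
a=cv2.imread("pics/scene2.png"); b=cv2.imread("pics/top2.png")
cv2.imwrite("pics/s2c.png",cv2.convertScaleAbs(cv2.resize(a[100:190,270:350],None,fx=6.5,fy=6.5,interpolation=cv2.INTER_CUBIC),alpha=1.3))
cv2.imwrite("pics/t2c.png",cv2.resize(b[190:270,360:450],None,fx=7,fy=7,interpolation=cv2.INTER_CUBIC))
E
```

```text
t 2.1 dpos [ 0.0494  0.0135 -0.1153] rot [-0.006 -0.005  0.007] F [-0.2 -0.2  0.8] w 85.6 q [-0.87  0.14  2.14  0.72  0.75 -1.63] ee [ 461.1 -239.1  270.3]
clock: 2.4
ee_pos: [483.6, -234.1, 227.9]
eef_rot: [1.69, 2.183, 0.585]
contact_force: [0.5, -0.7, 1.4]
width: 85.4
t 2.4 dpos [ 0.0414  0.0139 -0.0959] rot [0.001 0.002 0.008] F [ 0.5 -0.7  1.4] w 85.4 q [-0.82  0.23  2.17  0.82  0.64 -1.72] ee [ 483.6 -234.1  227.9]
```

View pics/s2c.png

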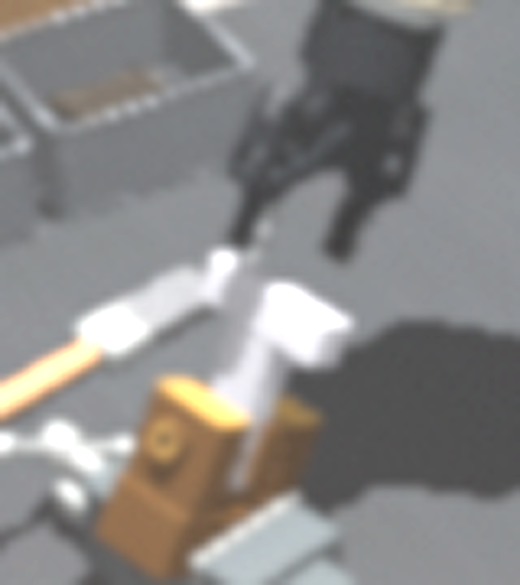

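View pics/t2c.png

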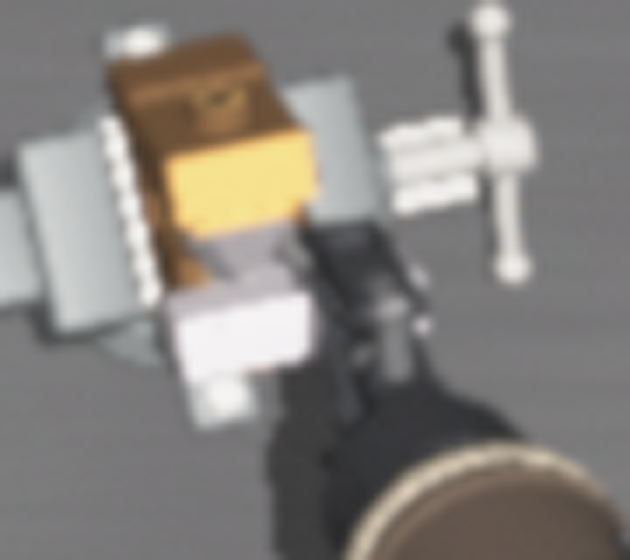

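```bash
python3 -m handwheel '[{"fingers":-1,"delta_pos":[0.02,0.007,-0.048],"rot":[0,0,0]},{"fingers":-1,"delta_pos":[0.041,0.014,-0.094],"rot":[0,0,0]},{"fingers":-1,"delta_pos":[0.041,0.014,-0.094],"rot":[0,0,0]}]' 
python3 pre.py 0
python3 - <<'E'
from rig import r
import cv2
for n in("scene","top"):
    cv2.imwrite(f"pics/{n}3.png",r.get_image(n)["pixels"][:,:,::-1])
a=cv2.imread("pics/scene3.png"); b=cv2.imread("pics/top3.png")
cv2.imwrite("pics/s3c.png",cv2.convertScaleAbs(cv2.resize(a[110:180,275:345],None,fx=8,fy=8,interpolation=cv2.INTER_CUBIC),alpha=1.5))
cv2.imwrite("pics/t3c.png",cv2.convertScaleAbs(cv2.resize(b[200:260,370:440],None,fx=9,fy=9,interpolation=cv2.INTER_CUBIC),alpha=1.2))
E
```

```text
clock: 2.8
ee_pos: [500.2, -228.8, 191.9]
eef_rot: [1.689, 2.183, 0.586]
contact_force: [0.1, 0.4, 0.5]
width: 85.4
t 2.8 dpos [ 0.0001  0.0006 -0.0058] rot [0.002 0.004 0.007] F [0.1 0.4 0.5] w 85.4 q [-0.78  0.3   2.19  0.93  0.57 -1.82] ee [ 500.2 -228.8  191.9]
```

View pics/s3c.png

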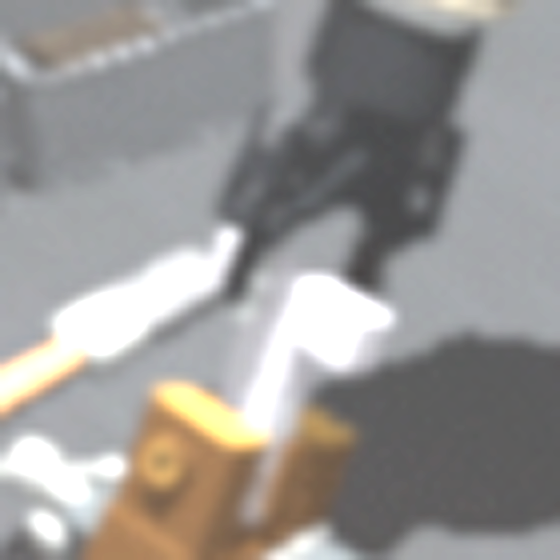

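View pics/t3c.png

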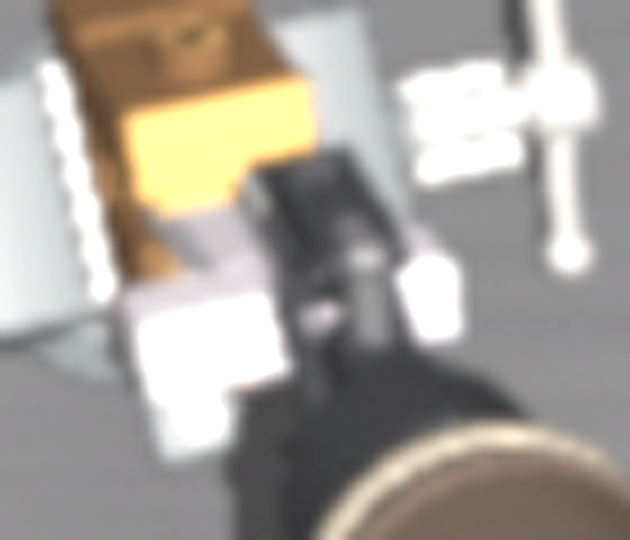

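```bash
python3 -m handwheel '[{"fingers":-1,"delta_pos":[-0.0025,0.01,-0.003],"rot":[0.002,0.004,0.007]},{"fingers":-0.2,"delta_pos":[-0.0025,0.01,-0.004],"rot":[0.002,0.004,0.007]},{"fingers":0,"delta_pos":[-0.0025,0.01,-0.004],"rot":[0.002,0.004,0.007]},{"fingers":0,"delta_pos":[-0.0025,0.01,-0.004],"rot":[0.002,0.004,0.007]}]' 30
python3 pre.py 0
python3 - <<'E'
from rig import r
import cv2
for n in("scene","top"):
    cv2.imwrite(f"pics/{n}4.png",r.get_image(n)["pixels"][:,:,::-1])
a=cv2.imread("pics/scene4.png"); b=cv2.imread("pics/top4.png")
cv2.imwrite("pics/s4c.png",cv2.convertScaleAbs(cv2.resize(a[110:180,275:345],None,fx=8,fy=8,interpolation=cv2.INTER_CUBIC),alpha=1.5))
cv2.imwrite("pics/t4c.png",cv2.convertScaleAbs(cv2.resize(b[200:260,370:440],None,fx=9,fy=9,interpolation=cv2.INTER_CUBIC),alpha=1.2))
E
```

```text
clock: 3.3
ee_pos: [499.1, -225.5, 191.9]
eef_rot: [1.685, 2.186, 0.585]
contact_force: [0.1, 0.6, -0.1]
width: 44.4
t 3.3 dpos [ 0.0028 -0.0077 -0.0058] rot [0.003 0.003 0.   ] F [ 0.1  0.6 -0.1] w 44.4 q [-0.78  0.3   2.2   0.94  0.56 -1.82] ee [ 499.1 -225.5  191.9]
```

View pics/s4c.png

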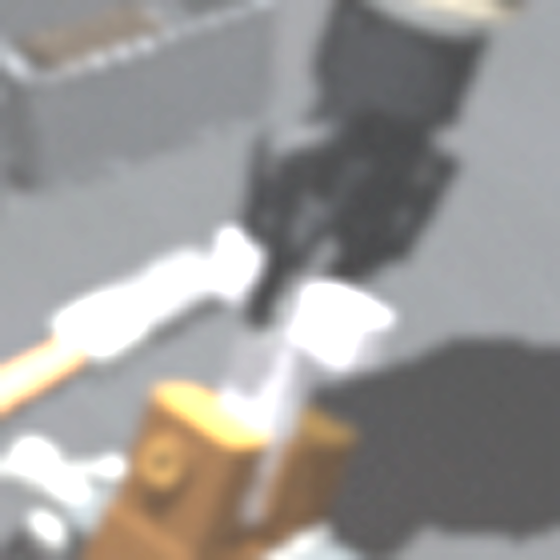

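View pics/t4c.png

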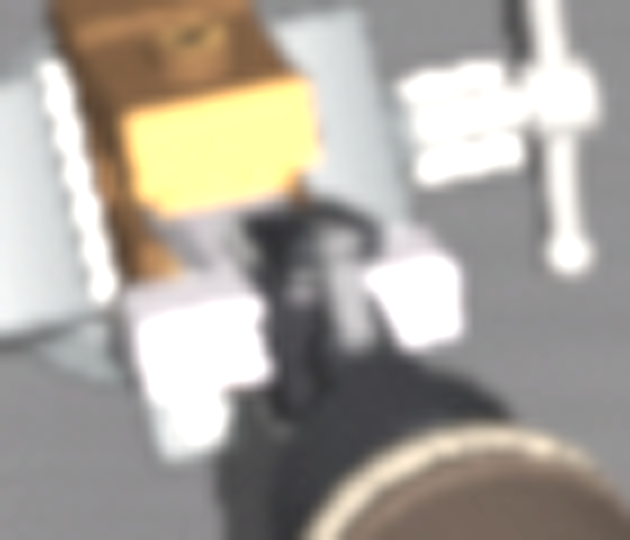

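```bash
python3 -m handwheel '[{"fingers":0.2,"delta_pos":[0,0,0],"rot":[0,0,0]},{"fingers":0.4,"delta_pos":[0,0,0],"rot":[0,0,0]},{"fingers":0.6,"delta_pos":[0,0,0],"rot":[0,0,0]},{"fingers":0.6,"delta_pos":[0,0,0],"rot":[0,0,0]}]' 30
python3 - <<'E'
from h import *
from rig import r
s=r.state(); print(np.round(S.T@s["contact_force"],1),np.round(S.T@s["torque"],2))
E
python3 pre.py 0
```

```text
clock: 3.8
ee_pos: [500.9, -225.5, 193.3]
eef_rot: [1.684, 2.184, 0.588]
contact_force: [13.1, 7.2, 14.5]
width: 26.0
[19.9  3.6  5.3] [ 0.5  -2.81 -0.25]
t 3.8 dpos [-0.0017 -0.0077 -0.0094] rot [0.002 0.009 0.   ] F [13.1  7.2 14.5] w 26.0 q [-0.78  0.3   2.19  0.94  0.57 -1.82] ee [ 500.9 -225.5  193.3]
```

```bash
cat > st.py <<'E'
from h import *
from rig import r
s=r.state(); Rn=R.from_rotvec(s["eef_rot"]).as_matrix()
p=S.T@(s["ee_pos"]-np.array([500.2,-225.5,192.6]))
print("t",round(s["clock"],2),"p_slot",np.round(p,2),"F_slot",np.round(S.T@s["contact_force"],1),"T",np.round(S.T@s["torque"],2),"w",round(s["width"],1),"rotslot",np.round(S.T@R.from_matrix(Rn@GR.T).as_rotvec(degrees=True),2))
E
python3 -m handwheel '[{"fingers":0.8,"delta_pos":[0,0,0],"rot":[0,0,0]},{"fingers":1,"delta_pos":[0,0,0],"rot":[0,0,0]},{"fingers":1,"delta_pos":[0,0,0],"rot":[0,0,0]}]' 90
python3 st.py
python3 - <<'E'
from h import *
print(np.round(S.T,3))
E
```

```text
clock: 4.1
ee_pos: [501.1, -225.4, 193.5]
eef_rot: [1.684, 2.184, 0.589]
contact_force: [1.8, 2.5, 6.8]
width: 25.1
t 4.1 p_slot [ 1.23 -0.14  0.39] F_slot [5.5 2.  4.6] T [-0.06 -0.16 -0.32] w 25.1 rotslot [-0.1  -0.28  0.04]
[[ 0.838  0.22   0.5  ]
 [-0.254  0.967  0.   ]
 [-0.484 -0.127  0.866]]
```

```bash
python3 -m handwheel '[{"fingers":1,"delta_pos":[-0.002,0.007,0],"rot":[-0.08,-0.021,-0.048]},{"fingers":1,"delta_pos":[-0.004,0.0145,0.001],"rot":[-0.16,-0.042,-0.095]},{"fingers":1,"delta_pos":[-0.004,0.0145,0.001],"rot":[-0.16,-0.042,-0.095]}]'
python3 st.py
```

```text
clock: 4.4
ee_pos: [499.8, -219.2, 194.1]
eef_rot: [1.675, 2.113, 0.492]
contact_force: [6.4, -2.4, -5.9]
width: 25.1
t 4.4 p_slot [1.77 6.21 0.68] F_slot [ 1.9 -4.  -7.9] T [-0.76 -0.04 -0.37] w 25.1 rotslot [-5.94 -0.3   0.04]
```

```bash
python3 -m handwheel '[{"fingers":1,"delta_pos":[0.003,-0.0153,0.002],"rot":[0.165,0.043,0.099]},{"fingers":1,"delta_pos":[0.005,-0.027,0.0033],"rot":[0.29,0.076,0.173]},{"fingers":1,"delta_pos":[0.005,-0.027,0.0033],"rot":[0.29,0.076,0.173]}]'
python3 st.py
```

```text
clock: 4.7
ee_pos: [502.3, -231.1, 195.2]
eef_rot: [1.69, 2.238, 0.672]
contact_force: [2.3, 7.8, 3.0]
width: 25.0
t 4.7 p_slot [ 1.83 -5.97  1.9 ] F_slot [5.1 7.  0.5] T [ 1.98 -0.85 -0.61] w 25.0 rotslot [ 4.66 -0.32 -0.08]
```

```bash
python3 -m handwheel '[{"fingers":1,"delta_pos":[-0.0045,0.0128,0.002],"rot":[-0.128,-0.034,-0.076]},{"fingers":1,"delta_pos":[-0.0093,0.0255,0.0043],"rot":[-0.257,-0.067,-0.153]},{"fingers":1,"delta_pos":[-0.0093,0.0255,0.0043],"rot":[-0.257,-0.067,-0.153]}]'
python3 st.py
python3 -m handwheel '[{"fingers":1,"delta_pos":[0.0024,-0.0136,0.002],"rot":[0.128,0.034,0.076]},{"fingers":1,"delta_pos":[0.0045,-0.0267,0.0043],"rot":[0.257,0.067,0.153]},{"fingers":1,"delta_pos":[0.0045,-0.0267,0.0043],"rot":[0.257,0.067,0.153]}]'
python3 st.py
```

```text
clock: 5.0
ee_pos: [498.6, -220.1, 197.3]
eef_rot: [1.679, 2.126, 0.514]
contact_force: [1.8, 2.9, 0.2]
width: 24.9
t 5.0 p_slot [2.23 5.66 4.11] F_slot [ 2.2  2.3 -1.1] T [ 1.05 -0.21 -0.38] w 24.9 rotslot [-4.72 -0.35 -0.06]
clock: 5.3
ee_pos: [500.9, -232.2, 198.9]
eef_rot: [1.691, 2.237, 0.672]
contact_force: [-7.5, 0.6, 17.6]
width: 25.0
t 5.3 p_slot [ 2.22 -6.62  5.97] F_slot [ 2.7  2.5 18.8] T [ 0.98 -0.22 -0.65] w 25.0 rotslot [ 4.62 -0.36 -0.16]
```

```bash
python3 -m handwheel '[{"fingers":1,"delta_pos":[0,0,0],"rot":[0,0,0]}]'; python3 st.py
python3 - <<'E'
from rig import r
import cv2
for n in("scene","top"):
    cv2.imwrite(f"pics/{n}5.png",r.get_image(n)["pixels"][:,:,::-1])
a=cv2.imread("pics/scene5.png"); b=cv2.imread("pics/top5.png")
a0=cv2.imread("pics/scene4.png")
f=lambda a:cv2.convertScaleAbs(cv2.resize(a[120:180,280:330],None,fx=8,fy=8,interpolation=cv2.INTER_CUBIC),alpha=1.3)
cv2.imwrite("pics/s5c.png",cv2.hconcat([f(a0),f(a)]))
E
python3 st.py
```

```text
clock: 5.4
ee_pos: [500.8, -232.3, 198.9]
eef_rot: [1.693, 2.236, 0.673]
contact_force: [-4.8, 5.0, 11.7]
width: 24.6
t 5.4 p_slot [ 2.11 -6.69  6.  ] F_slot [ 2.9  6.1 11.8] T [ 1.33 -0.14 -0.43] w 24.6 rotslot [ 4.64 -0.39 -0.24]
t 5.5 p_slot [ 2.13 -6.54  6.03] F_slot [2.2 2.1 6.3] T [ 0.71  0.02 -0.37] w 24.8 rotslot [ 4.61 -0.38 -0.22]
```

View pics/s5c.png

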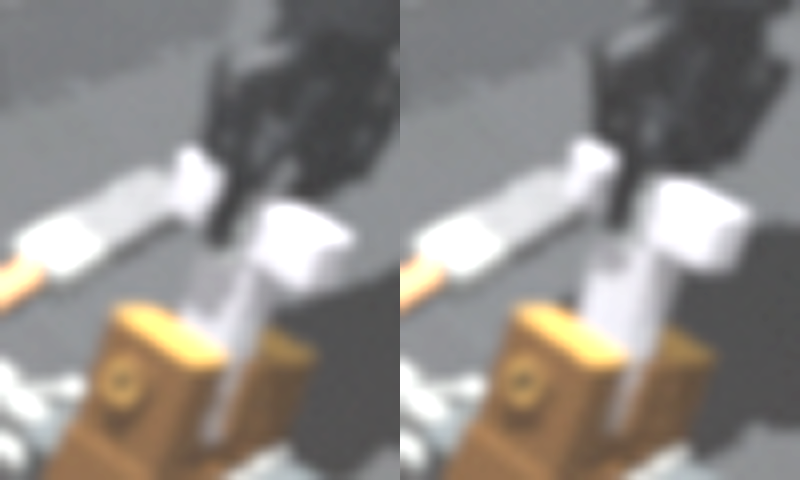

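```bash
python3 -m handwheel '[{"fingers":1,"delta_pos":[-0.0045,0.0135,0.002],"rot":[-0.128,-0.034,-0.076]},{"fingers":1,"delta_pos":[-0.0098,0.0278,0.0043],"rot":[-0.257,-0.067,-0.153]},{"fingers":1,"delta_pos":[-0.0098,0.0278,0.0043],"rot":[-0.257,-0.067,-0.153]}]'
python3 st.py
python3 -m handwheel '[{"fingers":1,"delta_pos":[0.0024,-0.0136,0.002],"rot":[0.128,0.034,0.076]},{"fingers":1,"delta_pos":[0.0045,-0.0267,0.0043],"rot":[0.257,0.067,0.153]},{"fingers":1,"delta_pos":[0.0045,-0.0267,0.0043],"rot":[0.257,0.067,0.153]}]'
python3 st.py
```

```text
clock: 5.8
ee_pos: [496.3, -219.6, 201.1]
eef_rot: [1.681, 2.123, 0.514]
contact_force: [1.1, -3.6, 7.5]
width: 25.0
t 5.8 p_slot [2.28 6.72 8.44] F_slot [ 3.8 -3.8  6.4] T [-1.54  0.04 -0.04] w 25.0 rotslot [-4.78 -0.41 -0.18]
clock: 6.1
ee_pos: [498.5, -231.5, 202.7]
eef_rot: [1.693, 2.233, 0.672]
contact_force: [-8.3, 2.4, 18.1]
width: 25.0
t 6.1 p_slot [ 2.28 -5.31 10.35] F_slot [ 2.7  4.4 19.4] T [ 1.2  -0.18 -0.37] w 25.0 rotslot [ 4.5  -0.42 -0.27]
```

```bash
python3 -m handwheel '[{"fingers":1,"delta_pos":[-0.0045,0.0128,0.002],"rot":[-0.128,-0.034,-0.076]},{"fingers":1,"delta_pos":[-0.0097,0.0267,0.0043],"rot":[-0.257,-0.067,-0.153]},{"fingers":1,"delta_pos":[-0.0097,0.0267,0.0043],"rot":[-0.257,-0.067,-0.153]}]'
python3 st.py
python3 -m handwheel '[{"fingers":1,"delta_pos":[0.0024,-0.0136,0.002],"rot":[0.128,0.034,0.076]},{"fingers":1,"delta_pos":[0.0045,-0.0272,0.0043],"rot":[0.257,0.067,0.153]},{"fingers":1,"delta_pos":[0.0045,-0.0272,0.0043],"rot":[0.257,0.067,0.153]}]'
python3 st.py
python3 - <<'E'
from rig import r
import cv2
for n in("scene","top"):
    cv2.imwrite(f"pics/{n}6.png",r.get_image(n)["pixels"][:,:,::-1])
a=cv2.imread("pics/scene6.png"); b=cv2.imread("pics/top6.png")
a0=cv2.imread("pics/scene4.png")
f=lambda a:cv2.convertScaleAbs(cv2.resize(a[120:200,280:330],None,fx=7,fy=7,interpolation=cv2.INTER_CUBIC),alpha=1.3)
cv2.imwrite("pics/s6c.png",cv2.hconcat([f(a0),f(a)]))
E
python3 st.py
```

```text
clock: 6.4
ee_pos: [493.4, -218.9, 204.5]
eef_rot: [1.682, 2.121, 0.512]
contact_force: [4.8, 2.8, 2.3]
width: 24.8
t 6.4 p_slot [ 1.68  8.13 12.72] F_slot [ 5.8  1.5 -0.6] T [-0.58 -0.37 -0.18] w 24.8 rotslot [-4.91 -0.4  -0.24]
clock: 6.7
ee_pos: [495.9, -231.6, 206.5]
eef_rot: [1.694, 2.229, 0.668]
contact_force: [-4.0, -1.9, 16.7]
width: 24.8
t 6.7 p_slot [ 2.04 -4.82 14.87] F_slot [ 4.6 -0.9 16.6] T [ 0.31 -0.62 -0.4 ] w 24.8 rotslot [ 4.23 -0.44 -0.31]
t 6.8 p_slot [ 1.85 -3.72 14.82] F_slot [ 7.3 -1.7  6.7] T [-0.83 -0.84 -0.04] w 25.3 rotslot [ 4.09 -0.44 -0.34]
```

View pics/s6c.png

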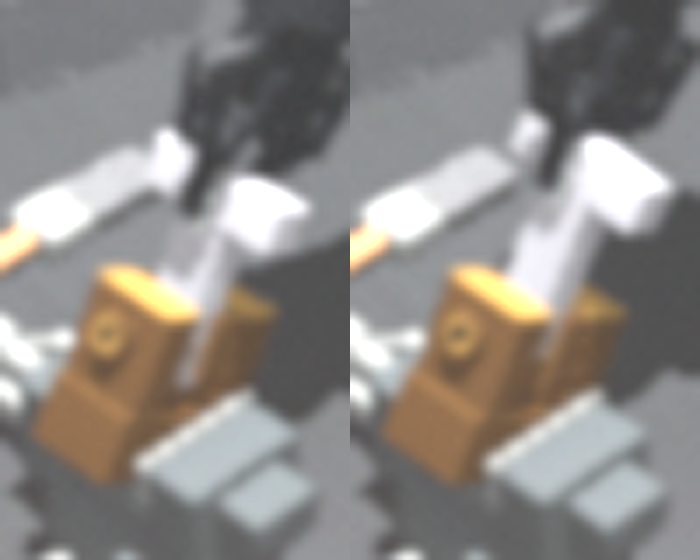

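```bash
python3 -m handwheel '[{"fingers":1,"delta_pos":[-0.004,0.0105,0.002],"rot":[-0.122,-0.032,-0.072]},{"fingers":1,"delta_pos":[-0.0082,0.0214,0.0043],"rot":[-0.243,-0.064,-0.145]},{"fingers":1,"delta_pos":[-0.0082,0.0214,0.0043],"rot":[-0.243,-0.064,-0.145]}]'
python3 st.py
python3 -m handwheel '[{"fingers":1,"delta_pos":[0.0024,-0.0136,0.002],"rot":[0.128,0.034,0.076]},{"fingers":1,"delta_pos":[0.0045,-0.0272,0.0043],"rot":[0.257,0.067,0.153]},{"fingers":1,"delta_pos":[0.0045,-0.0272,0.0043],"rot":[0.257,0.067,0.153]}]'
python3 st.py
python3 -m handwheel '[{"fingers":1,"delta_pos":[-0.0045,0.0128,0.002],"rot":[-0.128,-0.034,-0.076]},{"fingers":1,"delta_pos":[-0.0097,0.0267,0.0043],"rot":[-0.257,-0.067,-0.153]},{"fingers":1,"delta_pos":[-0.0097,0.0267,0.0043],"rot":[-0.257,-0.067,-0.153]}]'
python3 st.py
```

```text
clock: 7.1
ee_pos: [490.8, -219.6, 207.9]
eef_rot: [1.683, 2.121, 0.515]
contact_force: [4.8, -2.8, 1.7]
width: 24.7
t 7.1 p_slot [ 1.02  8.08 17.03] F_slot [ 4.2 -3.9 -0.4] T [-0.54 -0.67  0.03] w 24.7 rotslot [-4.8  -0.43 -0.31]
clock: 7.4
ee_pos: [493.3, -232.6, 209.6]
eef_rot: [1.695, 2.228, 0.669]
contact_force: [2.0, 8.6, 0.2]
width: 25.0
t 7.4 p_slot [ 1.2  -5.14 18.98] F_slot [ 3.7  7.8 -1.9] T [ 1.4  -0.96 -0.18] w 25.0 rotslot [ 4.26 -0.45 -0.39]
clock: 7.7
ee_pos: [487.8, -219.7, 211.0]
eef_rot: [1.684, 2.116, 0.509]
contact_force: [1.3, 1.6, -1.0]
width: 24.9
t 7.7 p_slot [ 0.12  8.71 21.2 ] F_slot [ 1.   1.2 -1.7] T [-0.31  0.06 -0.11] w 24.9 rotslot [-5.15 -0.41 -0.36]
```

```bash
python3 -m handwheel '[{"fingers":1,"delta_pos":[0.0024,-0.0136,0.002],"rot":[0.128,0.034,0.076]},{"fingers":1,"delta_pos":[0.0045,-0.0272,0.0043],"rot":[0.257,0.067,0.153]},{"fingers":1,"delta_pos":[0.0045,-0.0272,0.0043],"rot":[0.257,0.067,0.153]}]'
python3 st.py
python3 -m handwheel '[{"fingers":1,"delta_pos":[-0.0045,0.0108,0.002],"rot":[-0.12,-0.031,-0.072]},{"fingers":1,"delta_pos":[-0.0055,0.0108,0.004],"rot":[-0.12,-0.031,-0.072]},{"fingers":1,"delta_pos":[-0.0055,0.0108,0.004],"rot":[-0.12,-0.031,-0.072]}]'
python3 st.py
```

```text
clock: 8.0
ee_pos: [490.7, -232.9, 213.2]
eef_rot: [1.696, 2.224, 0.664]
contact_force: [-4.7, 15.3, 4.9]
width: 25.2
t 8.0 p_slot [ 0.71 -4.75 23.35] F_slot [ 1.9 16.   4.5] T [ 2.04 -0.31 -0.37] w 25.2 rotslot [ 3.97 -0.45 -0.43]
clock: 8.3
ee_pos: [488.4, -228.3, 214.9]
eef_rot: [1.691, 2.171, 0.588]
contact_force: [13.2, 5.6, 2.1]
width: 24.8
t 8.3 p_slot [ 0.69  0.27 25.39] F_slot [13.4  2.1 -5.3] T [ 0.36 -2.77  0.33] w 24.8 rotslot [-0.48 -0.47 -0.43]
```

Now try a gentle straight draw of 4 mm.

```bash
python3 -m handwheel '[{"fingers":1,"delta_pos":[-0.0024,-0.0006,0.0043],"rot":[0,0,0]},{"fingers":1,"delta_pos":[-0.0048,-0.0013,0.0087],"rot":[0,0,0]},{"fingers":1,"delta_pos":[-0.0048,-0.0013,0.0087],"rot":[0,0,0]}]'
python3 st.py
python3 -m handwheel '[{"fingers":1,"delta_pos":[-0.0036,-0.0009,0.0065],"rot":[0,0,0]},{"fingers":1,"delta_pos":[-0.0073,-0.002,0.013],"rot":[0,0,0]},{"fingers":1,"delta_pos":[-0.0073,-0.002,0.013],"rot":[0,0,0]}]'
python3 st.py
```

```text
clock: 8.6
ee_pos: [486.5, -228.9, 218.5]
eef_rot: [1.691, 2.17, 0.587]
contact_force: [6.6, 2.8, -15.2]
width: 24.9
t 8.6 p_slot [ 0.72  0.23 29.54] F_slot [ -1.5   1.  -16.7] T [ 1.71 -0.33 -0.29] w 24.9 rotslot [-0.57 -0.47 -0.43]
clock: 8.9
ee_pos: [483.5, -229.9, 223.9]
eef_rot: [1.691, 2.169, 0.585]
contact_force: [11.3, -11.8, -11.2]
width: 24.8
t 8.9 p_slot [6.300e-01 2.000e-02 3.573e+01] F_slot [  1.3 -14.3 -13.6] T [-0.73 -0.08  0.24] w 24.8 rotslot [-0.66 -0.47 -0.43]
```

```bash
python3 -m handwheel '[{"fingers":1,"delta_pos":[-0.006,-0.0016,0.0108],"rot":[0,0,0]},{"fingers":1,"delta_pos":[-0.012,-0.0032,0.0217],"rot":[0,0,0]},{"fingers":1,"delta_pos":[-0.018,-0.0047,0.0325],"rot":[0,0,0]},{"fingers":1,"delta_pos":[-0.018,-0.0047,0.0325],"rot":[0,0,0]}]'
python3 st.py
python3 -m handwheel '[{"fingers":1,"delta_pos":[-0.012,-0.0032,0.0217],"rot":[0,0,0]},{"fingers":1,"delta_pos":[-0.024,-0.0064,0.0433],"rot":[0,0,0]},{"fingers":1,"delta_pos":[-0.036,-0.0095,0.065],"rot":[0,0,0]},{"fingers":1,"delta_pos":[-0.06,-0.016,0.108],"rot":[0,0,0]},{"fingers":1,"delta_pos":[-0.06,-0.016,0.108],"rot":[0,0,0]}]'
python3 st.py
python3 - <<'E'
from rig import r
import cv2
for n in("scene","top"):
    cv2.imwrite(f"pics/{n}7.png",r.get_image(n)["pixels"][:,:,::-1])
a=cv2.imread("pics/scene7.png"); b=cv2.imread("pics/top7.png")
f=lambda a:cv2.resize(a,None,fx=6,fy=6,interpolation=cv2.INTER_CUBIC)
cv2.imwrite("pics/s7c.png",f(a[100:200,260:360]));cv2.imwrite("pics/t7c.png",f(b[170:265,350:450]))
E
```

```text
clock: 9.3
ee_pos: [475.7, -231.7, 237.0]
eef_rot: [1.691, 2.169, 0.585]
contact_force: [-0.1, -0.4, -4.0]
width: 24.7
t 9.3 p_slot [ 0.31  0.24 51.04] F_slot [-2.1 -0.4 -3.3] T [ 0.06  0.66 -0.04] w 24.7 rotslot [-0.68 -0.45 -0.43]
clock: 9.8
ee_pos: [451.5, -239.2, 282.3]
eef_rot: [1.689, 2.167, 0.583]
contact_force: [0.3, 0.3, -5.2]
width: 24.9
t 9.8 p_slot [  1.07  -0.82 103.  ] F_slot [-2.2  0.2 -4.7] T [ 0.03  0.65 -0.06] w 24.9 rotslot [-0.85 -0.52 -0.38]
```

View pics/s7c.png

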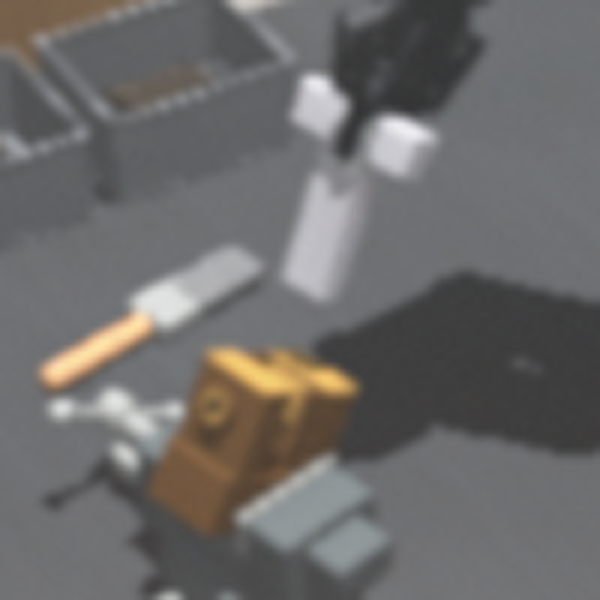

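View pics/t7c.png

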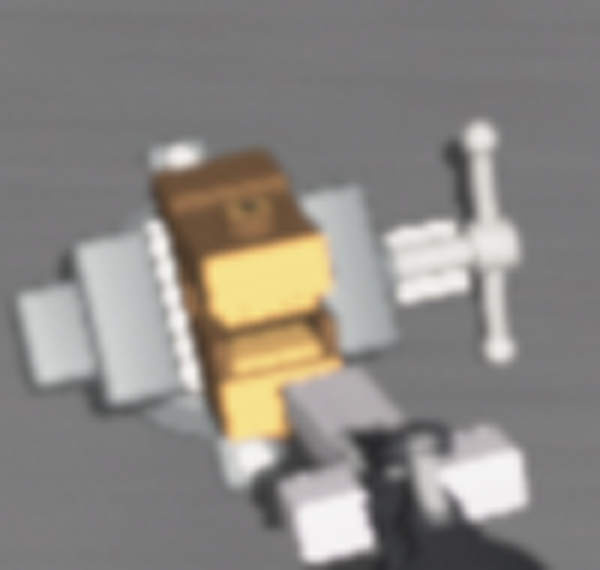

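```bash
cat > rk.py <<'E'
from h import *
import sys
yr=-.07; z=float(sys.argv[1]); xr=-45
RX=np.array([np.cos(yr),np.sin(yr),0]);RT=np.column_stack([[0,0,0],RX,[0,0,-1]]);RT[:,0]=np.cross(RT[:,1],RT[:,2])
c=np.array([574,209,0])+xr*RX+[0,3,0]   # tcp y is ~3 mm beyond head centre
c[2]=z
togo(c,RT)
E
python3 rk.py 320
```

```text
t 9.9 dpos [0.1935 1.1341 0.0985] rot [-0.074  1.018 -0.589] F [ 0.8 -0.1 -5.3] w 24.9 q [-0.89  0.11  2.15  0.72  0.76 -1.64] ee [ 451.7 -238.5  280.6]
```

```bash
python3 -m handwheel '[{"fingers":1,"delta_pos":[0.0,0.0,0.05],"rot":[-0.01,0.15,-0.09]},{"fingers":1,"delta_pos":[0.0,0.05,0.1],"rot":[-0.03,0.35,-0.2]},{"fingers":1,"delta_pos":[0.0,0.12,0.12],"rot":[-0.04,0.55,-0.32]},{"fingers":1,"delta_pos":[0.03,0.2,0.12],"rot":[-0.05,0.75,-0.44]},{"fingers":1,"delta_pos":[0.06,0.3,0.12],"rot":[-0.06,0.9,-0.52]},{"fingers":1,"delta_pos":[0.1,0.4,0.12],"rot":[-0.07,1.0,-0.58]},{"fingers":1,"delta_pos":[0.12,0.5,0.12],"rot":[-0.07,1.0,-0.58]},{"fingers":1,"delta_pos":[0.15,0.6,0.12],"rot":[-0.07,1.0,-0.58]}]'
python3 rk.py 320
```

```text
clock: 10.7
ee_pos: [505.5, -22.9, 327.5]
eef_rot: [2.292, 2.143, 0.008]
contact_force: [1.5, -0.5, -4.2]
width: 25.0
t 10.7 dpos [ 0.059   0.5952 -0.0186] rot [-0.001  0.013 -0.006] F [ 1.5 -0.5 -4.2] w 25.0 q [-0.11  0.18  1.8   0.    1.16 -0.04] ee [505.5 -22.9 327.5]
```

```bash
python3 -m handwheel '[{"fingers":1,"delta_pos":[0.01,0.1,0.0],"rot":[0,0.013,-0.006]},{"fingers":1,"delta_pos":[0.02,0.2,0.0],"rot":[0,0.013,-0.006]},{"fingers":1,"delta_pos":[0.03,0.31,0.0],"rot":[0,0.013,-0.006]},{"fingers":1,"delta_pos":[0.05,0.42,0.0],"rot":[0,0.013,-0.006]},{"fingers":1,"delta_pos":[0.059,0.53,0.0],"rot":[0,0.013,-0.006]},{"fingers":1,"delta_pos":[0.059,0.595,-0.018],"rot":[0,0.013,-0.006]},{"fingers":1,"delta_pos":[0.059,0.595,-0.018],"rot":[0,0.013,-0.006]},{"fingers":1,"delta_pos":[0.059,0.595,-0.018],"rot":[0,0.013,-0.006]}]'
python3 rk.py 265
python3 - <<'E'
from rig import r
import cv2
for n in("scene","top"):
    cv2.imwrite(f"pics/{n}8.png",r.get_image(n)["pixels"][:,:,::-1])
a=cv2.imread("pics/scene8.png"); b=cv2.imread("pics/top8.png")
f=lambda a,k:cv2.resize(a,None,fx=k,fy=k,interpolation=cv2.INTER_CUBIC)
cv2.imwrite("pics/s8c.png",f(a[140:300,290:430],3.7));cv2.imwrite("pics/t8c.png",f(b[140:280,180:320],4.2))
E
```

```text
clock: 11.5
ee_pos: [528.5, 215.9, 319.1]
eef_rot: [-2.295, -2.143, 0.002]
contact_force: [0.1, -0.1, -4.5]
width: 25.1
t 11.5 dpos [ 0.0015 -0.0018 -0.1351] rot [-0.001 -0.004 -0.003] F [ 0.1 -0.1 -4.5] w 25.1 q [0.33 0.29 1.67 0.   1.18 0.4 ] ee [528.5 215.9 319.1]
```

View pics/s8c.png

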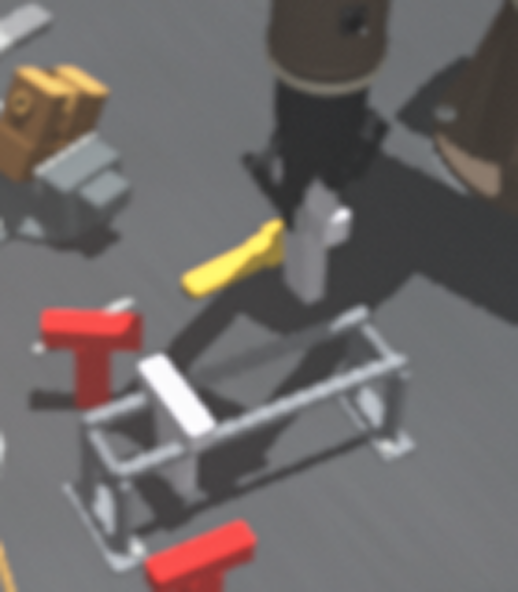

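View pics/t8c.png

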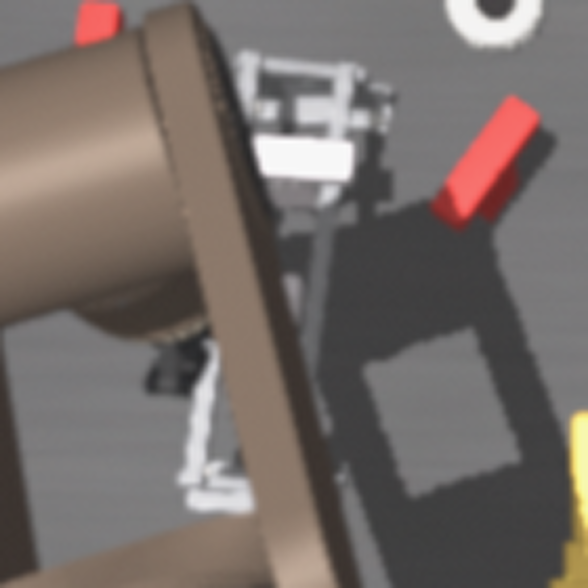

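```bash
python3 - <<'E'
from h import *
t=np.array([528.5,215.9,319.1]); yr=-.07; M=frame(yr,0)
h=t+M@[0,-2.9,16.4]
for nm,p in (("foot+x+y",[4,17,-112]),("foot-x+y",[-13,17,-112]),("foot+x-y",[4,-17,-112]),("head+++",[13,48,15]),("head+x+y-",[13,48,-15]),("head-++",[-13,48,15]),("sh+",[13,17,-15])):
  print(nm,np.round((proj("scene",h+M@p)-[290,140])*3.7+1.3))
E
python3 - <<'E'
import cv2
a=cv2.imread("pics/scene8.png")
cv2.imwrite("pics/s8d.png",cv2.convertScaleAbs(cv2.resize(a[180:230,355:400],None,fx=12,fy=12,interpolation=cv2.INTER_CUBIC),alpha=1.4))
E
```

```text
foot+x+y [303. 310.]
foot-x+y [320. 303.]
foot+x-y [284. 285.]
head+++ [325. 234.]
head+x+y- [322. 259.]
head-++ [351. 224.]
sh+ [302. 236.]
```

View pics/s8d.png

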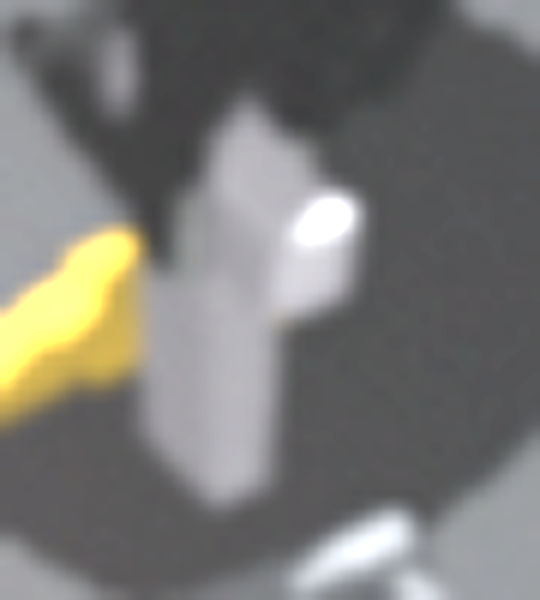

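```bash
python3 -m handwheel '[{"fingers":1,"delta_pos":[0.0015,-0.0018,-0.08],"rot":[0,0,0]},{"fingers":1,"delta_pos":[0.0015,-0.0018,-0.16],"rot":[0,0,0]},{"fingers":1,"delta_pos":[0.0015,-0.0018,-0.215],"rot":[0,0,0]},{"fingers":1,"delta_pos":[0.0015,-0.0018,-0.215],"rot":[0,0,0]}]'
python3 rk.py 231
python3 - <<'E'
from rig import r
from h import *
import cv2
for n in("scene","top"):
    cv2.imwrite(f"pics/{n}9.png",r.get_image(n)["pixels"][:,:,::-1])
a=cv2.imread("pics/scene9.png"); b=cv2.imread("pics/top9.png")
f=lambda a,k:cv2.convertScaleAbs(cv2.resize(a,None,fx=k,fy=k,interpolation=cv2.INTER_CUBIC),alpha=1.3)
cv2.imwrite("pics/s9c.png",f(a[205:275,340:415],8));cv2.imwrite("pics/t9c.png",f(b[140:280,180:320],4))
s=r.state();M=frame(-.07,0);h=s["ee_pos"]+M@[0,-2.9,16.4]
for nm,p in (("foot+x+y",[4,17,-112]),("foot-x+y",[-13,17,-112]),("foot+x-y",[4,-17,-112]),("head+++",[13,48,15]),("head+x+y-",[13,48,-15]),("head-++",[-13,48,15]),("sh+",[13,17,-15])):
  print(nm,np.round((proj("scene",h+M@p)-[340,205]+.5)*8-.5))
E
```

```text
clock: 12.0
ee_pos: [528.0, 212.3, 231.2]
eef_rot: [-2.297, -2.138, 0.007]
contact_force: [1.4, -0.4, -3.6]
width: 24.6
t 12.0 dpos [ 0.0027  0.007  -0.0006] rot [ 0.002 -0.011  0.003] F [ 1.4 -0.4 -3.6] w 24.6 q [0.33 0.37 1.78 0.   1.   0.4 ] ee [528.  212.3 231.2]
foot+x+y [236. 283.]
foot-x+y [271. 269.]
foot+x-y [195. 229.]
head+++ [279. 134.]
head+x+y- [273. 185.]
head-++ [334. 112.]
sh+ [233. 134.]
```

View pics/s9c.png

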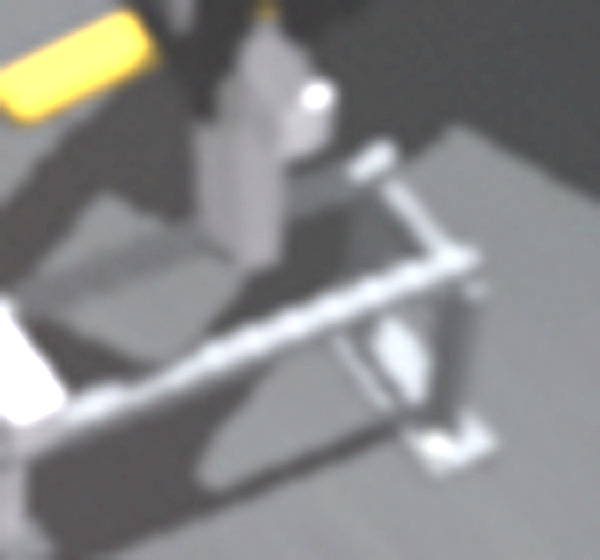

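View pics/t9c.png

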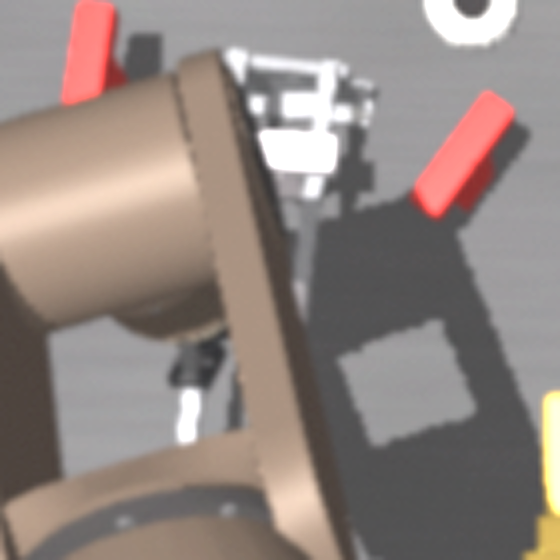

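```bash
python3 -m handwheel '[{"fingers":1,"delta_pos":[0.003,0.009,-0.01],"rot":[0,-0.011,0]},{"fingers":1,"delta_pos":[0.003,0.011,-0.03],"rot":[0,-0.011,0]},{"fingers":1,"delta_pos":[0.003,0.011,-0.06],"rot":[0,-0.011,0]},{"fingers":1,"delta_pos":[0.003,0.011,-0.06],"rot":[0,-0.011,0]}]'
python3 rk.py 160
```

```text
clock: 12.5
ee_pos: [530.1, 217.4, 208.8]
eef_rot: [2.298, 2.14, 0.003]
contact_force: [-0.9, 0.1, -5.3]
width: 25.1
t 12.5 dpos [-0.0026 -0.0057 -0.122 ] rot [0.    0.005 0.002] F [-0.9  0.1 -5.3] w 25.1 q [ 0.34  0.4   1.8  -0.    0.94  0.41] ee [530.1 217.4 208.8]
```

```bash
python3 -m handwheel '[{"fingers":1,"delta_pos":[0,-0.002,-0.03],"rot":[0,0.005,0]},{"fingers":1,"delta_pos":[0,-0.002,-0.06],"rot":[0,0.005,0]},{"fingers":1,"delta_pos":[0,-0.002,-0.1],"rot":[0,0.005,0]},{"fingers":1,"delta_pos":[0,-0.002,-0.15],"rot":[0,0.005,0]},{"fingers":1,"delta_pos":[0,-0.002,-0.15],"rot":[0,0.005,0]}]'
python3 rk.py 123
python3 - <<'E'
from rig import r
from h import *
import cv2
for n in("scene","top"):
    cv2.imwrite(f"pics/{n}10.png",r.get_image(n)["pixels"][:,:,::-1])
a=cv2.imread("pics/scene10.png"); b=cv2.imread("pics/top10.png")
f=lambda a,k:cv2.convertScaleAbs(cv2.resize(a,None,fx=k,fy=k,interpolation=cv2.INTER_CUBIC),alpha=1.3)
cv2.imwrite("pics/s10c.png",f(a[205:275,340:415],8));cv2.imwrite("pics/t10c.png",f(b[140:280,180:320],4))
E
```

```text
clock: 13.0
ee_pos: [528.3, 215.9, 145.9]
eef_rot: [-2.298, -2.14, 0.007]
contact_force: [-0.4, -0.5, -4.8]
width: 24.7
t 13.0 dpos [ 0.0019 -0.002  -0.0571] rot [ 0.003 -0.009  0.002] F [-0.4 -0.5 -4.8] w 24.7 q [ 0.33  0.47  1.86 -0.    0.81  0.41] ee [528.3 215.9 145.9]
```

View pics/s10c.png

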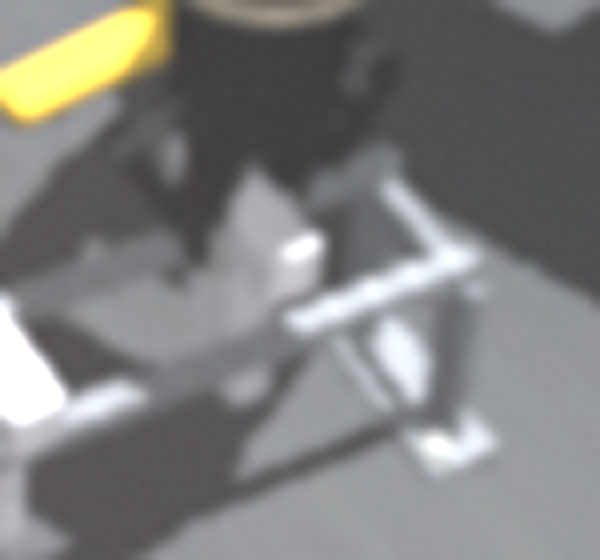

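View pics/t10c.png

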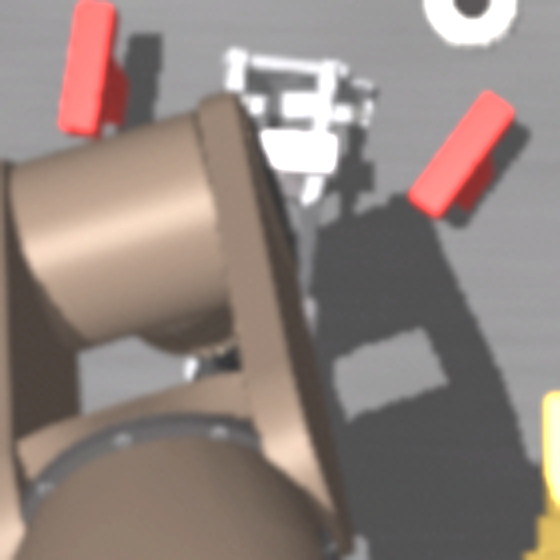

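```bash
python3 -m handwheel '[{"fingers":1,"delta_pos":[0.002,0,-0.02],"rot":[0,-0.009,0]},{"fingers":1,"delta_pos":[0.002,0,-0.04],"rot":[0,-0.009,0]},{"fingers":1,"delta_pos":[0.002,0,-0.045],"rot":[0,-0.009,0]}]'
python3 rk.py 120
python3 -m handwheel '[{"fingers":1,"delta_pos":[0,0,-0.005],"rot":[0,0,0]},{"fingers":1,"delta_pos":[0,0,-0.008],"rot":[0,0,0]}]'
python3 rk.py 120
```

```text
clock: 13.4
ee_pos: [530.3, 216.4, 129.6]
eef_rot: [2.297, 2.139, 0.002]
contact_force: [-0.7, -0.7, -3.9]
width: 24.7
t 13.4 dpos [-0.0029 -0.0031 -0.0241] rot [0.002 0.005 0.002] F [-0.7 -0.7 -3.9] w 24.7 q [ 0.34  0.5   1.87 -0.    0.77  0.41] ee [530.3 216.4 129.6]
clock: 13.6
ee_pos: [530.2, 216.4, 126.3]
eef_rot: [2.297, 2.139, 0.002]
contact_force: [0.8, -0.1, -3.8]
width: 24.9
t 13.6 dpos [-0.0028 -0.003  -0.0157] rot [0.002 0.005 0.002] F [ 0.8 -0.1 -3.8] w 24.9 q [ 0.34  0.5   1.88 -0.    0.76  0.41] ee [530.2 216.4 126.3]
```

```bash
python3 -m handwheel '[{"fingers":1,"delta_pos":[0,0,-0.005],"rot":[0,0,0]},{"fingers":1,"delta_pos":[0,0,-0.008],"rot":[0,0,0]},{"fingers":1,"delta_pos":[0,0,-0.008],"rot":[0,0,0]}]'
python3 rk.py 120
python3 -m handwheel '[{"fingers":1,"delta_pos":[0,0,-0.005],"rot":[0,0,0]},{"fingers":1,"delta_pos":[0,0,-0.008],"rot":[0,0,0]},{"fingers":1,"delta_pos":[0,0,-0.008],"rot":[0,0,0]}]'
python3 rk.py 120
```

```text
clock: 13.9
ee_pos: [530.2, 216.3, 123.0]
eef_rot: [2.297, 2.139, 0.002]
contact_force: [-0.6, 0.6, -3.9]
width: 24.7
t 13.9 dpos [-0.0027 -0.003  -0.0075] rot [0.002 0.005 0.002] F [-0.6  0.6 -3.9] w 24.7 q [ 0.34  0.5   1.88 -0.    0.76  0.41] ee [530.2 216.3 123. ]
clock: 14.2
ee_pos: [530.1, 216.3, 119.6]
eef_rot: [2.297, 2.139, 0.002]
contact_force: [-0.1, -0.1, -4.6]
width: 24.7
t 14.2 dpos [-0.0024 -0.0029  0.0009] rot [0.002 0.004 0.002] F [-0.1 -0.1 -4.6] w 24.7 q [ 0.34  0.51  1.88 -0.    0.75  0.41] ee [530.1 216.3 119.6]
```

```bash
python3 -m handwheel '[{"fingers":1,"delta_pos":[0,0,-0.005],"rot":[0,0,0]},{"fingers":1,"delta_pos":[0,0,-0.008],"rot":[0,0,0]},{"fingers":1,"delta_pos":[0,0,-0.008],"rot":[0,0,0]}]'
python3 rk.py 120
python3 -m handwheel '[{"fingers":1,"delta_pos":[0,0,-0.004],"rot":[0,0,0]},{"fingers":1,"delta_pos":[0,0,-0.006],"rot":[0,0,0]},{"fingers":1,"delta_pos":[0,0,-0.006],"rot":[0,0,0]}]'
python3 rk.py 120
python3 - <<'E'
from rig import r
import cv2
a=r.get_image("scene")["pixels"][:,:,::-1]
f=lambda a,k:cv2.convertScaleAbs(cv2.resize(a,None,fx=k,fy=k,interpolation=cv2.INTER_CUBIC),alpha=1.5)
cv2.imwrite("pics/s11c.png",f(a[205:275,340:415],8))
E
```

```text
clock: 14.5
ee_pos: [530.1, 216.3, 116.4]
eef_rot: [2.297, 2.139, 0.002]
contact_force: [-0.6, -1.0, -2.4]
width: 25.0
t 14.5 dpos [-0.0025 -0.003   0.009 ] rot [0.002 0.004 0.002] F [-0.6 -1.  -2.4] w 25.0 q [ 0.34  0.51  1.88 -0.    0.74  0.41] ee [530.1 216.3 116.4]
clock: 14.8
ee_pos: [530.6, 216.6, 115.4]
eef_rot: [2.297, 2.139, 0.004]
contact_force: [-5.8, 0.1, 22.0]
width: 24.8
t 14.8 dpos [-0.0038 -0.0036  0.0114] rot [0.001 0.007 0.002] F [-5.8  0.1 22. ] w 24.8 q [ 0.34  0.52  1.88 -0.    0.74  0.41] ee [530.6 216.6 115.4]
```

View pics/s11c.png

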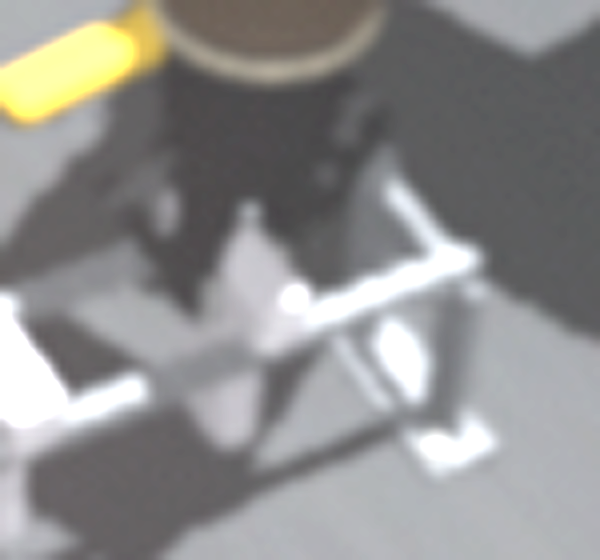

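```bash
python3 -c "
from rig import r;print(r.state()['torque'])"
python3 -m handwheel '[{"fingers":0.6,"delta_pos":[0,0,0],"rot":[0,0,0]},{"fingers":0.2,"delta_pos":[0,0,0],"rot":[0,0,0]},{"fingers":0,"delta_pos":[0,0,0],"rot":[0,0,0]},{"fingers":-0.2,"delta_pos":[0,0,0],"rot":[0,0,0]},{"fingers":-0.2,"delta_pos":[0,0,0],"rot":[0,0,0]}]' 30
python3 rk.py 120
python3 - <<'E'
from rig import r
import cv2
a=r.get_image("scene")["pixels"][:,:,::-1]
f=lambda a,k:cv2.convertScaleAbs(cv2.resize(a,None,fx=k,fy=k,interpolation=cv2.INTER_CUBIC),alpha=1.5)
cv2.imwrite("pics/s12c.png",f(a[205:275,340:415],8))
E
```

```text
[-1.04360993  1.03338969 -0.12384686]
clock: 15.35
ee_pos: [530.7, 216.6, 115.3]
eef_rot: [2.297, 2.139, 0.004]
contact_force: [0.1, 0.2, 0.0]
width: 50.9
t 15.35 dpos [-0.0039 -0.0037  0.0117] rot [0.001 0.007 0.002] F [0.1 0.2 0. ] w 50.9 q [ 0.34  0.52  1.88 -0.    0.74  0.41] ee [530.7 216.6 115.3]
```

View pics/s12c.png

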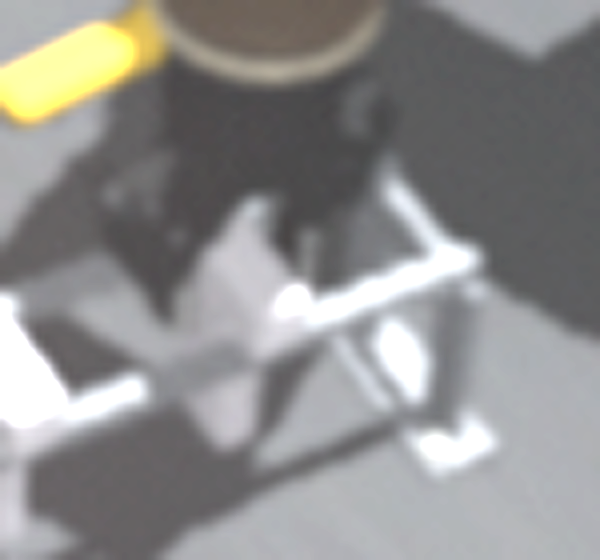

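The wedge stayed put with the fingers open; lifting straight up.

```bash
python3 -m handwheel '[{"fingers":-0.3,"delta_pos":[0,0,0.03],"rot":[0,0,0]},{"fingers":-0.3,"delta_pos":[0,0,0.08],"rot":[0,0,0]},{"fingers":-0.3,"delta_pos":[0,0,0.16],"rot":[0,0,0]},{"fingers":-0.3,"delta_pos":[0,0,0.28],"rot":[0,0,0]},{"fingers":-0.3,"delta_pos":[0,0,0.4],"rot":[0,0,0]},{"fingers":-0.3,"delta_pos":[0,0,0.5],"rot":[0,0,0]},{"fingers":-0.3,"delta_pos":[0,0,0.5],"rot":[0,0,0]}]'
python3 -m handwheel '[{"fingers":-0.3,"delta_pos":[0,-0.1,0],"rot":[0,0,0]},{"fingers":-0.3,"delta_pos":[0,-0.2,0],"rot":[0,0,0]},{"fingers":-0.3,"delta_pos":[0,-0.32,0],"rot":[0,0,0]},{"fingers":-0.3,"delta_pos":[0,-0.45,0],"rot":[0,0,0]},{"fingers":-0.3,"delta_pos":[0,-0.57,0],"rot":[0,0,0]},{"fingers":-0.3,"delta_pos":[0,-0.7,0],"rot":[0,0,0]},{"fingers":-0.3,"delta_pos":[0,-0.8,0],"rot":[0,0,0]},{"fingers":-0.3,"delta_pos":[0,-0.8,0],"rot":[0,0,0]}]'
python3 - <<'E'
from rig import r
import cv2
f=lambda a,k:cv2.resize(a,None,fx=k,fy=k,interpolation=cv2.INTER_CUBIC)
a=r.get_image("scene")["pixels"][:,:,::-1];b=r.get_image("top")["pixels"][:,:,::-1]
cv2.imwrite("pics/s13.png",a);cv2.imwrite("pics/t13.png",b)
cv2.imwrite("pics/s13c.png",f(a[210:300,300:415],6));cv2.imwrite("pics/t13c.png",f(b[140:275,205:325],4))
E
```

```text
clock: 16.1
ee_pos: [532.9, 217.5, 322.1]
eef_rot: [2.294, 2.137, 0.017]
contact_force: [1.3, 0.2, -0.2]
width: 55.2
clock: 16.9
ee_pos: [532.5, -107.1, 322.4]
eef_rot: [2.297, 2.131, 0.016]
contact_force: [-0.5, 0.9, -0.3]
width: 55.4
```

View pics/s13c.png

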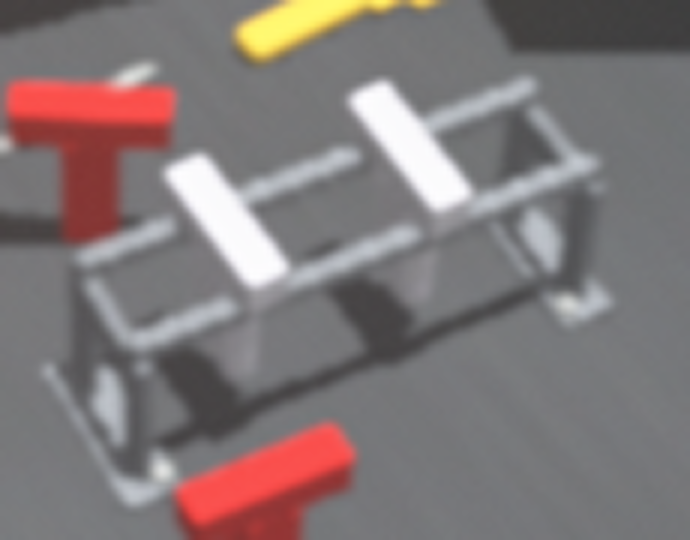

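View pics/t13.png

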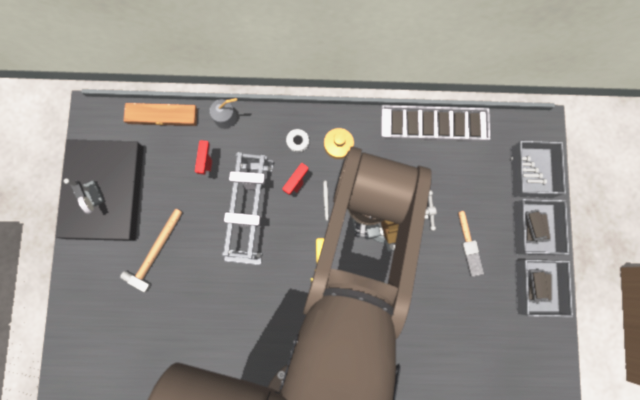

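View pics/t13c.png

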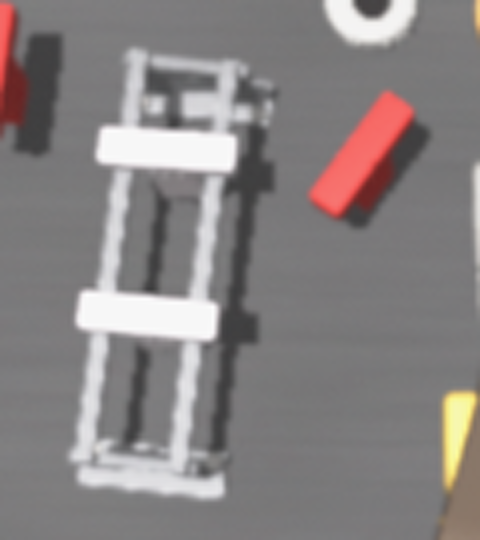

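Run:
```python
from rig import r
print(r.close_job(), r.state()["clock"], r.state()["contact_force"])
```

```text
the job is handed in; nothing more can be done
the job is handed in; nothing more can be done
```

The wedge is out of the carrier and hanging across both rails of the rack, and the job was handed in at about 17 s of the 58 s allowed.

- **Extraction:** I gripped the head across its 26 mm and rocked it about 6 to 8 mm to each side, drawing 1 to 2 mm per swing, for about 25 mm. Then I drew it straight out along the slant. The pull readings stayed under 20 N.
- **Hanging:** I turned the wedge upright, lowered it until it touched the rails at 22 N, released it and moved the arm clear. It hangs at about x = −45 mm on the rack.

**Last checks**
- The final pictures show the wedge square and centred on the rails, looking just like the spare, which has not visibly moved.
- I compared the carrier with its starting picture during the rocking and saw no creep. After the draw it looked in place.
- The bystanders in view, and both red look-alikes, look where they were. In the last top view the arm partly hides the scraper.
- The wrist force read about zero before hand-in.

**Disagreements:** The camera-estimated grip offset was off. The rail contact came about 8 mm lower than it predicted. At the end of some swings the force along the slant briefly read 17 to 19 N outward. I took these as transients and did not confirm that.

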